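Load the sample-tube shuttle, run it to the reader and pin it there

ROBOT

A 6-joint arm with a two-finger parallel gripper is mounted at the origin on a cart in front of the work surface, level with it; the furniture and walls round the work are solid. World frame = base frame: x ahead of the robot, y to its left, z up, the work surface at z = 0. Lengths are in m, angles in rad, forces in N, time in s.
With the tool pointing down it reaches from about 0.35 to 0.775 m from the base axis. Payload 7.3 kg.
Tool frame: the origin (TCP) lies midway between the tips of the shut fingers; the grasp point (between the pads) lies 19 mm behind it (robot.grip_depth is the z of the grasp point in the tool frame, in m); z points along the fingers, y is the line along which they close (so a half turn about z gives the same grasp; the last joint's range is limited). The gripper opens to 92 mm and grips with 3 to 60 N. Pads are 19 mm wide; open, the fingers measure 130 mm over their backs; the gripper's body (75 mm by 190 mm) begins 47 mm behind the grasp point.
Start: joints at [-1.346, 0.342, 1.524, -0, 1.275, -0.146], TCP at [0.19, -0.489, 0.227] pointing down, gripper open.
Joint ranges: [-2.53, 2.53], [-0.77, 2.02], [0.04, 2.7], [-1, 4.14], [0.28, 2.66], [-3.11, 3.11]. Speed limits (rad/s): [2.57, 2.57, 3.14, 3.14, 3.14, 3.14].

INTERFACE

Orientations are given as [roll, pitch, yaw] about the fixed x, y, z axes, in that order (R = Rz(yaw) Ry(pitch) Rx(roll)).
In Python, from cell import robot, viewer gives the robot as it stands.
- The arm moves only by the tool step_arm, never from a script. Its argument "increments" is a list of rows, each an object with "delta_pos": the shift along the tool's x, y, z in cm, a list of three; "dr": the turn, a rotation vector about the tool's x, y, z in degrees, a list of three; "fingers": the closure, from -1 (fully open) to 1 (shut), so that 0 is half open. In form: [{"delta_pos": [tx, ty, tz], "dr": [wx, wy, wz], "fingers": fingers}, ...]. A call has exactly 5 rows; each row is the pose to reach, as a shift and turn from the pose commanded when the call began, along the tool's axes at that moment; what a row does not reach only later rows make up. A row lasts 1/8 s, in which the tool goes at most 62.5 mm and 10.7 degrees, less where a joint would pass 70% of its speed; a pose out of reach is approached as far as the arm can. A call with a gripper value outside its range is refused whole. The fingers move at their own pace and stop on an object; "newtons" is the grip in N (left out, the last holds). Time passes only in rows, so rows that repeat a pose let the fingers close, or fill a call up. It gives the time, the measured TCP pose, the force, the opening and the grip force at its end, in the units of the state.
- robot.observe(): the state, without advancing time (a new reading comes with each control period).
- viewer.read_camera(name): name is "side" or "top" or "wrist"; returns the picture (420x560x3 uint8, red, green, blue); there is no depth.
- viewer.camera_params(name): a dict with "K" (3x3 intrinsics, pixels), "k1" (the pictures are not rectified: a ray, as slopes to the right and down, at radius r is drawn at 1 + k1 r^2 times it, then the intrinsics apply), "T" (4x4, takes a point from camera to world coordinates). Camera axes: x right, y down, z forward; pixel columns grow to the right and rows downward; lengths in m; the calibration is good to about 2 mm. A picture is of the moment at which its call begins: read the wrist's pose just before it. camera_params takes no time and is no camera call; for the wrist camera it gives the pose at the moment of the call.
- robot.hand_in(): hands the job in; it is judged then, once.
The state is a dict: "time": time; "qpos": joint angles; "qvel": joint speeds; "joint_efforts": joint torques, N m; "tool_pos": TCP position; "tool_rot": TCP orientation; "contact_force": force on the tool from outside, world axes, zero at the start; "torque": the same for the moment, N m; "opening": finger opening in m; "grip_force": force on a finger pad.
Only numpy, scipy, OpenCV 4.12 (cv2) and the standard library are available. Lean on these libraries where they do the work, as an engineer would, in place of code of your own. Each camera call takes 0.05 s, during which the arm holds its last target. There are 200 camera calls.

TASK

First slide the tube carrier back along its rail to the loading station (the end away from the yellow yoke) until it clicks home, and there move every sample tube from the grey rack upright into a well of the carrier, right down to the bottom. Then slide the loaded carrier along the rail to the reading station until it clicks home with its lug between the two ears of the yellow yoke, and pass the locking pin through both ears and the eye of the lug, from the robot's side, until its collar is up against the ear. Leave the pin and the tubes there and do not disturb the timer and the scissors.

Things in the scene. Friction and masses are not known exactly. Their poses are not given: they have to be found in the camera images.
- shuttle: Fixed tube shuttle: base 60 x 400 mm, rail along its y; z up, origin on the bench in mid rail. Loading station at the +y end, reading station at the -y end. White reader head 83 mm high behind the rail, at x = 38 to 58, y = -110 to -30 mm. A sprung ball detent at each end of travel draws the carrier home over the last 4 mm and takes about 4 N to pass; elsewhere it slides with 1 to 2 N.
- carrier (a joint): Travel of the carrier on the rail, m: 0 = loading station (end stop, +y end), 0.110 = reading station (end stop, -y end; lug between the ears, holes in line). It grows as the carrier moves along the shuttle's -y. Starts somewhere between.
- carrier_deck (a point): Middle of the top face of the carrier's white well block (50 x 186 mm, top 70 mm above the bench); axes as the shuttle's. Six wells in a row along y, 30 mm apart, 17 mm wide with 2 mm chamfers, 37 mm deep. A seated tube's origin lies 37 mm below this face, its top 50 mm above it.
- well1 (a point): Centre of the mouth of well 1 in the top face of the carrier's block (1 nearest the lug, 6 nearest the knob); moves with the carrier.
- well2 (a point): Centre of the mouth of well 2 in the top face of the carrier's block (1 nearest the lug, 6 nearest the knob); moves with the carrier.
- well3 (a point): Centre of the mouth of well 3 in the top face of the carrier's block (1 nearest the lug, 6 nearest the knob); moves with the carrier.
- well4 (a point): Centre of the mouth of well 4 in the top face of the carrier's block (1 nearest the lug, 6 nearest the knob); moves with the carrier.
- well5 (a point): Centre of the mouth of well 5 in the top face of the carrier's block (1 nearest the lug, 6 nearest the knob); moves with the carrier.
- well6 (a point): Centre of the mouth of well 6 in the top face of the carrier's block (1 nearest the lug, 6 nearest the knob); moves with the carrier.
- yoke (a point): Centre of the fixed yellow yoke, on its hole axis, 65 mm above the bench; x along the axis, away from the robot. Two upright ears, 8 mm thick, 36 mm wide, tops 85 mm above the bench, outer faces at x = -15 and +15 mm, 14 mm gap between them. Holes 12.5 mm with 2 mm chamfers.
- lug_eye (a point): Centre of the 12.5 mm eye in the steel lug (8 mm thick, 36 mm square) at the -y end of the carrier, 65 mm above the bench; at the reading station it coincides with the yoke's centre.
- lock_pin: Loose 60 g pin lying level: red grip 34 long (x), 20 wide (y), 18 mm high; dark collar 4 mm thick, 24 mm wide; round steel shank 10 mm thick, 55 mm long along +x, last 8 mm tapered to 5 mm. Origin under the middle of the grip, z up; shank axis 5 mm above it, collar front 21 mm and tip 76 mm ahead. Hold it level by the grip and push along the yoke's +x.
- pin_tip (a point): Tip of the pin's shank, on its axis; 40 mm beyond the yoke's centre when fully home.
- tube_rack: Fixed grey tube rack with white end plates, 40 x 232 mm, 50 mm high (ends 56 mm); origin under its middle, its row of six square 16 mm cells, 36 mm apart, along its own y axis. The tubes stand in cells, with 1.5 mm of play each way, their bottoms 10 mm above the bench and their caps wholly above the rack.
- tube_1: Capped sample tube, 87 mm long: body 13 mm thick, lavender cap 17 mm thick over the upper 25 mm; origin at its bottom end, z along it to the cap. About 12 g. Grip it by the cap. Four to six of the tubes are present.
- tube_2: Capped sample tube, 87 mm long: body 13 mm thick, lavender cap 17 mm thick over the upper 25 mm; origin at its bottom end, z along it to the cap. About 12 g. Grip it by the cap. Four to six of the tubes are present.
- tube_3: Capped sample tube, 87 mm long: body 13 mm thick, lavender cap 17 mm thick over the upper 25 mm; origin at its bottom end, z along it to the cap. About 12 g. Grip it by the cap. Four to six of the tubes are present.
- tube_4: Capped sample tube, 87 mm long: body 13 mm thick, lavender cap 17 mm thick over the upper 25 mm; origin at its bottom end, z along it to the cap. About 12 g. Grip it by the cap. Four to six of the tubes are present.
- tube_5: Capped sample tube, 87 mm long: body 13 mm thick, lavender cap 17 mm thick over the upper 25 mm; origin at its bottom end, z along it to the cap. About 12 g. Grip it by the cap. Four to six of the tubes are present.
- tube_6: Capped sample tube, 87 mm long: body 13 mm thick, lavender cap 17 mm thick over the upper 25 mm; origin at its bottom end, z along it to the cap. About 12 g. Grip it by the cap. Four to six of the tubes are present.
- timer: Bystander: white bench timer 68 x 62 x 24 mm; leave alone.
- scissors: Bystander: blue-handled scissors 87 x 199 x 9 mm; leave alone.
- carrier_knob (a point): Middle of the top face of the carrier's black knob, an upright square bar 16 mm (x) by 20 mm (y) that rises from 30 mm to 95 mm above the bench; it moves with the carrier, axes as the shuttle's. 44 mm from it along -y is the nearest well. Grip it from above (closing along x) or push it to slide the carrier.

How it is judged:
By the outcome, as a careful person would: the job done as asked, in the order asked, and still so for the second after the job is handed in, with the robot touching nothing.
Of tube_1, tube_2, tube_3, tube_4, tube_5, tube_6 only 4 to 6 are there at a start; the rules pass over those that are not, and their reading is None.
At some moment in a run one of lock_pin may be knocked a few centimetres aside while the robot is not near it.
It also fails if it takes over 208 s, if anything falls off the work surface, if the arm or the gripper's body presses on something with over 40 N, if the wrist force passes 120 N, or if a joint passes its speed limit or range.

## Working session

There is one attempt and no reset: what is moved stays moved. The work goes in short steps, Python scripts to look and compute and a tool call to move; the robot and the scene stay as the last step left them, time stands still between calls to the robot, and variables do not carry over. Pictures are saved under pics/ and viewed, at most 14 in all, crops included, and the job is handed in when it is done.

Besides the shell and the picture viewer there is one more tool, called after ">>>" as name(argument=value, ...) on one line, values as JSON. step_arm: Moves the arm, as the interface text tells. Its arguments: {"type":"object","properties":{"increments":{"type":"array"},"newtons":{"type":"number"}},"required":["increments"]}

```bash
ls; mkdir -p pics; cat > h.py <<'E'
import numpy as np, cv2
from cell import robot, viewer
def snap(n,name):
    im=viewer.read_camera(n); cv2.imwrite('pics/'+name+'.png',im[:,:,::-1]); return im
def ray(n,uv,P=None):
    P=P or viewer.camera_params(n);K=np.array(P['K'],float);T=np.array(P['T'])
    s=((uv[0]-K[0,2])/K[0,0],(uv[1]-K[1,2])/K[1,1]);s=np.array(s);d=s.copy()
    for _ in range(30): d=s/(1+P['k1']*(d@d))
    return T[:3,3],T[:3,:3]@np.array([d[0],d[1],1])
def onz(n,uv,z,P=None):
    o,d=ray(n,uv,P);return o+d*(z-o[2])/d[2]
def proj(n,p,P=None):
    P=P or viewer.camera_params(n);T=np.array(P['T']);c=T[:3,:3].T@(np.array(p)-T[:3,3]);s=c[:2]/c[2];s=s*(1+P['k1']*(s@s));K=np.array(P['K']);return K[:2,:2]@s+K[:2,2]
def two(a,ua,b,ub):
    o,d=ray(a,ua);p,e=ray(b,ub);t=np.linalg.lstsq(np.c_[d,-e],p-o,rcond=None)[0]
    x,y=o+d*t[0],p+e*t[1];return (x+y)/2,np.linalg.norm(x-y)
E
python3 - <<'E'
from h import *
for n in('top','side','wrist'):
    snap(n,n+'0');P=viewer.camera_params(n);print(n,P['K'][0][0],P['k1'],np.round(P['T'],3).tolist())
print(robot.observe())
E
```

```text
pics
top 513.8762240561375 -0.056784003308448 [[0.021, -0.989, 0.144, 0.322], [-1.0, -0.023, -0.012, -0.103], [0.015, -0.144, -0.989, 1.507], [0.0, 0.0, 0.0, 1.0]]
side 431.73168686444217 -0.05859813826048482 [[-0.926, -0.191, 0.326, 0.092], [-0.377, 0.513, -0.771, 0.85], [-0.021, -0.837, -0.547, 0.756], [0.0, 0.0, 0.0, 1.0]]
wrist 338.6064218276605 0.024171093157685373 [[0.363, -0.892, -0.268, 0.262], [-0.932, -0.348, -0.102, -0.461], [-0.002, 0.287, -0.958, 0.385], [0.0, 0.0, 0.0, 1.0]]
{'time': 0.15, 'qpos': array([-1.34603045e+00,  3.42563512e-01,  1.52480234e+00, -1.06352982e-05,
        1.27538482e+00, -1.46005696e-01]), 'qvel': array([ 0.00042938, -0.00217144, -0.00263593,  0.00063872, -0.00012015,
        0.00023493]), 'joint_efforts': array([ 1.00028530e-03, -4.31470335e+01, -2.44355267e+01,  7.17811310e-02,
        5.38529386e-02, -8.52483140e-05]), 'tool_pos': array([ 0.19017222, -0.48902027,  0.22620252]), 'tool_rot': array([-3.14044548e+00, -1.58414264e-04,  3.70774581e-01]), 'contact_force': array([-0.01044329,  0.14233818, -0.16992036]), 'torque': array([-0.02388529, -0.00289483, -0.01543481]), 'grip_force': 0.0, 'opening': 0.09178527959909007}
```

View pics/top0.png

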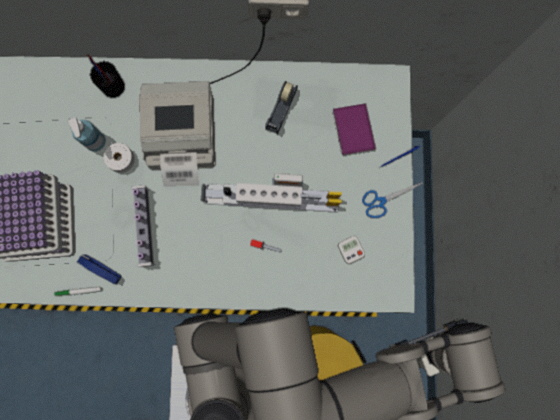

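View pics/side0.png

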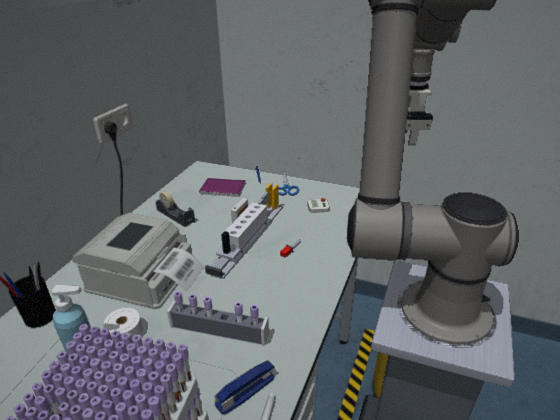

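The top view shows the shuttle at columns 200–345, row about 195, with the knob at (228,190) and the yoke at (335,198). The pin is at (258,244) and the rack at (143,225). The side view shows five tubes, with a gap at the fourth cell. I'll enlarge these regions next.

```bash
python3 - <<'E'
from h import *
im=cv2.imread('pics/top0.png');si=cv2.imread('pics/side0.png')
a=cv2.resize(im[165:265,190:355],None,fx=4.8,fy=4.8,interpolation=cv2.INTER_CUBIC)[:,:792]
cv2.imwrite('pics/c1.png',a)
b=cv2.resize(im[180:272,120:165],None,fx=6,fy=6,interpolation=cv2.INTER_CUBIC)
c=cv2.resize(si[280:350,160:280],None,fx=4,fy=4,interpolation=cv2.INTER_CUBIC)
o=np.zeros((552,760,3),np.uint8);o[:b.shape[0],:270]=b;o[:280,275:755]=c
d=cv2.resize(si[180:260,220:340],None,fx=3.3,fy=3.3,interpolation=cv2.INTER_CUBIC);o[285:285+d.shape[0],275:275+d.shape[1]]=d
cv2.imwrite('pics/c2.png',o)
hsv=cv2.cvtColor(im,cv2.COLOR_BGR2HSV)
def blobs(m,nm,mn=8):
    n,l,s,c=cv2.connectedComponentsWithStats(m.astype(np.uint8))
    for i in range(1,n):
        if s[i,4]>=mn: print(nm,s[i],c[i].round(1))
H,S,V=[hsv[:,:,i].astype(int) for i in range(3)]
roi=np.zeros(H.shape,bool);roi[160:280,120:360]=1
blobs((H<6)&(S>150)&roi,'red')
blobs((H>18)&(H<32)&(S>140)&roi,'yel')
blobs((H>120)&(H<150)&(S>45)&roi,'lav')
blobs((V<45)&roi,'blk')
E
```

```text
red [251 240  11   8  62] [256.2 243.5]
yel [327 192  15  14 152] [333.6 198.3]
lav [134 190   6   6  22] [136.3 192.9]
lav [138 254   6   5  19] [141.  255.9]
blk [224 188   7   8  43] [227.1 191.2]
blk [145 190   8  73 137] [148.6 226.6]
blk [140 230   3   4   8] [140.8 231.1]
```

View pics/c1.png

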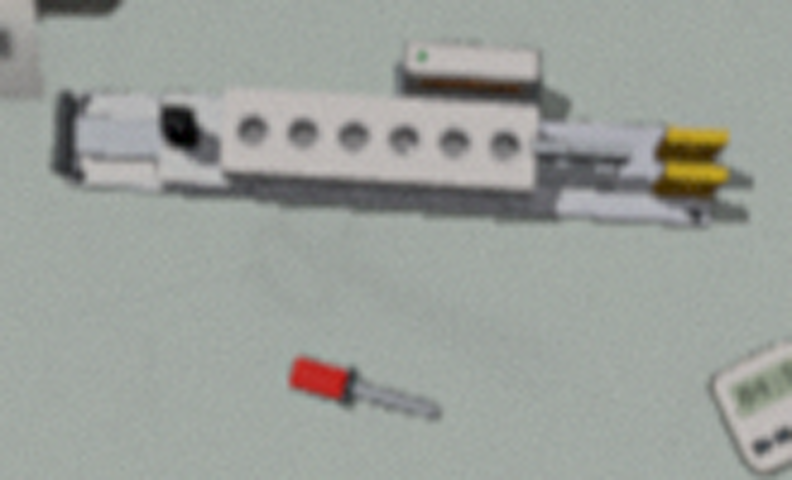

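View pics/c2.png

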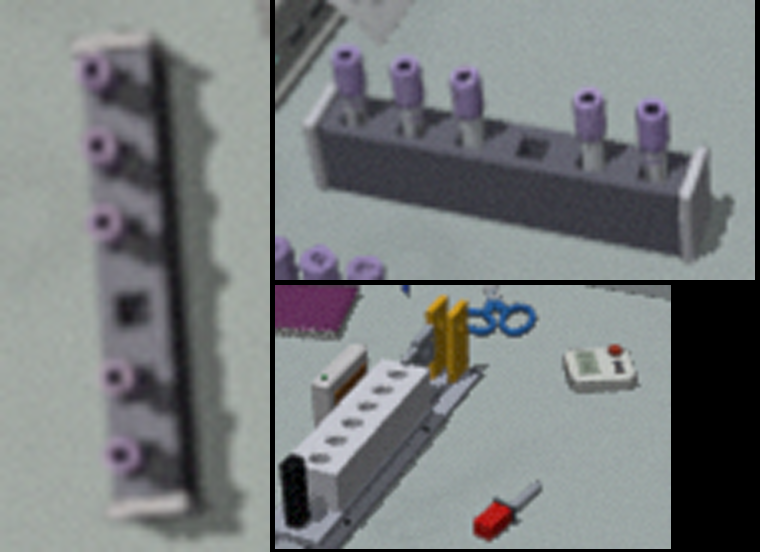

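The crops show wells 6 to 1 from crop (253,128) to (506,146), the ears at (697,143) and (695,178), and the pin with its tip at (437,411). The rack caps are at cells 1, 2, 3, 5 and 6.

```bash
python3 - <<'E'
from h import *
def c1(p): return ((p[0]+.5)/4.8-.5+190,(p[1]+.5)/4.8-.5+165)
def c2(p): return ((p[0]+.5)/6-.5+120,(p[1]+.5)/6-.5+180)
W=np.array([onz('top',c1(p),.07) for p in[(253,128),(303,133),(354,137),(404,139),(455,141),(506,146)]])
print('wells6..1',W.round(4).tolist(),np.linalg.norm(np.diff(W,axis=0),axis=1).round(4))
d=W[0]-W[5];print('yaw shuttle deg',np.degrees(np.arctan2(-d[0],d[1])))
print('knob',onz('top',c1((180,117)),.095))
print('ears',onz('top',c1((697,143)),.085),onz('top',c1((695,178)),.085))
T=np.array([onz('top',c2(p),.097) for p in[(97,70),(103,147),(105,222),(119,377),(123,455)]])
print('tubes',T.round(4).tolist(),np.linalg.norm(np.diff(T,axis=0),axis=1)); print('cell4',onz('top',c2((132,308)),.05))
print('base end',onz('top',c1((60,137)),.01))
g=onz('top',c1((320,379)),.016);t=onz('top',c1((437,411)),.006);print('pin grip',g,'tip',t,np.linalg.norm((t-g)[:2]),np.degrees(np.arctan2(*(t-g)[[1,0]])))
S=lambda p:((p[0]-275+.5)/4-.5+160,(p[1]+.5)/4-.5+280)
for a,b in zip([(97,70),(103,147),(105,222),(119,377),(123,455)],[(347,53),(405,66),(466,77),(588,99),(652,108)]):
    print([ (x.round(4),round(e,4)) for x,e in [two('top',c2(a),'side',S(b))]])
E
```

```text
wells6..1 [[0.5863, -0.0338, 0.07], [0.5839, -0.0635, 0.07], [0.5823, -0.0937, 0.07], [0.5818, -0.1233, 0.07], [0.5813, -0.1535, 0.07], [0.579, -0.1838, 0.07]] [0.0297 0.0303 0.0296 0.0302 0.0303]
yaw shuttle deg -2.7660331031513405
knob [0.5871516  0.00761692 0.095     ]
ears [ 0.58082148 -0.29519977  0.085     ] [ 0.55996351 -0.29409244  0.085     ]
tubes [[0.5744, 0.2622, 0.097], [0.5383, 0.2572, 0.097], [0.5033, 0.2542, 0.097], [0.4319, 0.2436, 0.097], [0.3962, 0.2397, 0.097]] [0.03648498 0.0351182  0.07222287 0.03582326]
cell4 [0.46848129 0.25081318 0.05      ]
base end [0.58886125 0.08776827 0.01      ]
pin grip [ 0.44280498 -0.07629313  0.016     ] tip [ 0.42570304 -0.147794    0.006     ] 0.07351768863274404 -103.4515746918932
[(array([0.5762, 0.2637, 0.0937]), np.float64(0.0027))]
[(array([0.5406, 0.2593, 0.0919]), np.float64(0.0034))]
[(array([0.5046, 0.2556, 0.0928]), np.float64(0.0015))]
[(array([0.4336, 0.2454, 0.0916]), np.float64(0.0028))]
[(array([0.3975, 0.241 , 0.0935]), np.float64(0.0022))]
```

```bash
cat > plan.py <<'E'
# python3 plan.py [--m] "x y z yaw" ... : one call per waypoint, in tool axes (cm, deg); cmd kept in cmd.json
import sys,json,numpy as np
from scipy.spatial.transform import Rotation as R
a=sys.argv[1:]
c=json.load(open('cmd.json'))
p,r=np.array(c['p']),R.from_rotvec(c['r'])
for w in a:
    v=np.array([float(t) for t in w.split()])
    d=(r.inv().apply(v[:3]-p)*100).round(2)
    g=np.degrees((r.inv()*R.from_euler('xyz',[180,0,v[3]],degrees=True)).as_rotvec()).round(1)
    print(w,'->',d.tolist(),g.tolist())
    p=p+r.apply(d/100); r=r*R.from_rotvec(np.radians(g))
json.dump({'p':p.tolist(),'r':r.as_rotvec().tolist()},open('cmd.json','w'))
E
python3 - <<'E'
import json
from scipy.spatial.transform import Rotation as R
json.dump({'p':[.19,-.489,.227],'r':R.from_euler('xyz',[3.14159,0,.371]).as_rotvec().tolist()},open('cmd.json','w'))
E
python3 plan.py "0.40 -0.26 0.27 55" "0.58 -0.06 0.27 87.2"
```

```text
0.40 -0.26 0.27 55 -> [27.87, -13.73, -4.3] [0.0, 0.0, -33.7]
0.58 -0.06 0.27 87.2 -> [26.71, 3.26, -0.0] [0.0, 0.0, -32.2]
```

>>> step_arm(increments=[{"delta_pos":[5,-2.5,-2],"dr":[0,0,-6],"fingers":-1},{"delta_pos":[11,-5.4,-4.3],"dr":[0,0,-13],"fingers":-1},{"delta_pos":[16.6,-8.2,-4.3],"dr":[0,0,-20],"fingers":-1},{"delta_pos":[22.3,-11,-4.3],"dr":[0,0,-27],"fingers":-1},{"delta_pos":[27.87,-13.73,-4.3],"dr":[0,0,-33.7],"fingers":-1}])

```text
time: 0.78
tool_pos: [0.3957, -0.2648, 0.2698]
tool_rot: [3.141, 0.0, 0.963]
contact_force: [0.3, -1.0, -0.3]
opening: 0.0916
grip_force: 0.0
```

>>> step_arm(increments=[{"delta_pos":[6,0.7,0],"dr":[0,0,-8],"fingers":-1},{"delta_pos":[12,1.4,0],"dr":[0,0,-16],"fingers":-1},{"delta_pos":[18,2.1,0],"dr":[0,0,-24],"fingers":-1},{"delta_pos":[23,2.8,0],"dr":[0,0,-30],"fingers":-1},{"delta_pos":[26.71,3.26,0],"dr":[0,0,-32.2],"fingers":-1}])

```text
time: 1.4
tool_pos: [0.5758, -0.0645, 0.2692]
tool_rot: [-3.141, -0.0, 1.524]
contact_force: [-0.1, -0.2, 0.3]
opening: 0.0914
grip_force: 0.0
```

>>> step_arm(increments=[{"delta_pos":[0,0,0],"dr":[0,0,0],"fingers":-1},{"delta_pos":[0,0,0],"dr":[0,0,0],"fingers":-1},{"delta_pos":[0,0,0],"dr":[0,0,0],"fingers":-1},{"delta_pos":[0,0,0],"dr":[0,0,0],"fingers":-1},{"delta_pos":[0,0,0],"dr":[0,0,0],"fingers":-1}])

```text
time: 2.02
tool_pos: [0.5746, -0.0671, 0.2699]
tool_rot: [3.141, 0.0, 1.52]
contact_force: [-0.3, 0.8, 0.1]
opening: 0.0914
grip_force: 0.0
```

```bash
python3 - <<'E'
from h import *
o=robot.observe();print(o['time'],o['tool_pos'],np.degrees(o['tool_rot']))
import pickle
P=viewer.camera_params('wrist');im=snap('wrist','w1');pickle.dump(P,open('w1.pkl','wb'))
cv2.imwrite('pics/w1b.png',cv2.resize(im[:,:,::-1],(800,600),interpolation=cv2.INTER_CUBIC))
E
```

```text
2.025 [ 0.57456214 -0.06707748  0.26992084] [1.79983300e+02 1.11924978e-02 8.70899655e+01]
```

View pics/w1b.png

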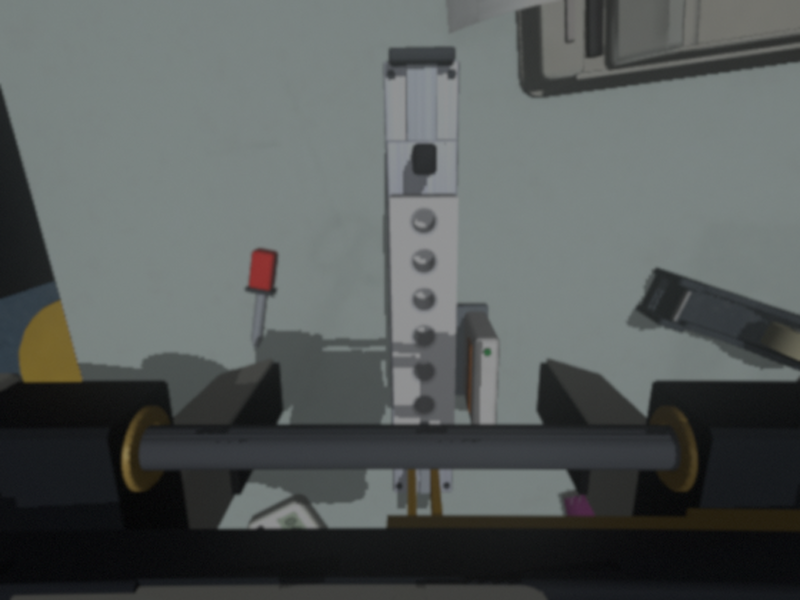

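The wrist view shows the wells at column 423, rows 220 to 404, the knob top near (424,157), the pin grip at (263,269) with its tip at (257,338), and the ears at columns 411 and 436.

```bash
python3 - <<'E'
from h import *
import pickle,json
P=pickle.load(open('w1.pkl','rb'))
f=lambda p:((p[0]+.5)*.7-.5,(p[1]+.5)*.7-.5)
im=cv2.cvtColor(cv2.imread('pics/w1.png'),cv2.COLOR_BGR2GRAY)
W=np.array([onz('wrist',f(p),.07,P) for p in[(423,220),(423,260),(423,299),(423,335),(423,370),(423,404)]])
print(W.round(4).tolist());d=W[0]-W[5];print(np.degrees(np.arctan2(-d[0],d[1])),np.linalg.norm(np.diff(W,axis=0),axis=1))
# block edges cols at several rows
for row in (150,170,190): 
    print('edges',[onz('wrist',f((c,row/.7)),.07,P)[:2].round(4) for c in (390,458)])
print('knob',[onz('wrist',f((424,r)),.095,P).round(4) for r in(145,152,158)])
print('pin',onz('wrist',f((263,269)),.018,P),onz('wrist',f((257,338)),.006,P))
print('base end',onz('wrist',f((422,55)),.02,P))
print('ears',onz('wrist',f((411,475)),.085,P),onz('wrist',f((436,475)),.085,P))
blk=im<40
n,l,s,c=cv2.connectedComponentsWithStats(blk[80:140,270:330].astype(np.uint8));print(s,c)
r=robot.observe();from scipy.spatial.transform import Rotation as R
json.dump({'p':r['tool_pos'].tolist(),'r':R.from_euler('xyz',r['tool_rot']).as_rotvec().tolist()},open('cmd.json','w'))
E
```

```text
[[0.586, -0.0308, 0.07], [0.5847, -0.0605, 0.07], [0.5835, -0.0909, 0.07], [0.5822, -0.1204, 0.07], [0.581, -0.1502, 0.07], [0.5797, -0.1805, 0.07]]
-2.4079784525797474 [0.02975395 0.03045047 0.02943695 0.02990434 0.03032237]
edges [array([ 0.5621, -0.0255]), array([ 0.6117, -0.028 ])]
edges [array([ 0.5608, -0.0464]), array([ 0.6113, -0.0489])]
edges [array([ 0.5594, -0.068 ]), array([ 0.6108, -0.0706])]
knob [array([0.5881, 0.0204, 0.095 ]), array([0.5879, 0.0161, 0.095 ]), array([0.5878, 0.0124, 0.095 ])]
pin [ 0.44732403 -0.07193566  0.018     ] [ 0.42906255 -0.13899736  0.006     ]
base end [0.59143203 0.08701216 0.02      ]
ears [ 0.56700743 -0.23677331  0.085     ] [ 0.58757978 -0.23778289  0.085     ]
[[   0    0   60   60 3600]] [[29.5 29.5]]
```

```bash
python3 plan.py "0.588 0.012 0.14 87.4" "0.588 0.012 0.062 87.4"
```

```text
0.588 0.012 0.14 87.4 -> [7.96, 0.94, 12.99] [0.0, 0.0, -0.3]
0.588 0.012 0.062 87.4 -> [-0.0, -0.01, 7.8] [0.0, 0.0, -0.0]
```

>>> step_arm(increments=[{"delta_pos":[2,0.2,3],"dr":[0,0,-0.3],"fingers":-1},{"delta_pos":[4,0.5,6.5],"dr":[0,0,-0.3],"fingers":-1},{"delta_pos":[6,0.7,10],"dr":[0,0,-0.3],"fingers":-1},{"delta_pos":[7.96,0.94,12.99],"dr":[0,0,-0.3],"fingers":-1},{"delta_pos":[7.96,0.94,12.99],"dr":[0,0,-0.3],"fingers":-1}])

```text
time: 2.7
tool_pos: [0.5867, 0.0135, 0.1377]
tool_rot: [-3.137, -0.0, 1.528]
contact_force: [-0.1, -0.7, -0.1]
opening: 0.0919
grip_force: 0.0
```

>>> step_arm(increments=[{"delta_pos":[0,0,2],"dr":[0,0,0],"fingers":-0.2},{"delta_pos":[0,0,4],"dr":[0,0,0],"fingers":-0.2},{"delta_pos":[0,0,6.5],"dr":[0,0,0],"fingers":-0.2},{"delta_pos":[0,0,7.8],"dr":[0,0,0],"fingers":-0.2},{"delta_pos":[0,0,7.8],"dr":[0,0,0],"fingers":-0.2}])

```text
time: 3.32
tool_pos: [0.5882, 0.0119, 0.062]
tool_rot: [-3.141, 0.0, 1.526]
contact_force: [0.7, -0.4, -0.3]
opening: 0.0551
grip_force: 0.0
```

>>> step_arm(increments=[{"delta_pos":[0,0,0],"dr":[0,0,0],"fingers":1},{"delta_pos":[0,0,0],"dr":[0,0,0],"fingers":1},{"delta_pos":[0,0,0],"dr":[0,0,0],"fingers":1},{"delta_pos":[0,0,0],"dr":[0,0,0],"fingers":1},{"delta_pos":[0,0,0],"dr":[0,0,0],"fingers":1}], newtons=20)

```text
time: 3.95
tool_pos: [0.5885, 0.0125, 0.062]
tool_rot: [3.141, 0.0, 1.527]
contact_force: [2.3, -0.1, -0.2]
opening: 0.0157
grip_force: 20.0
```

>>> step_arm(increments=[{"delta_pos":[0,0,0],"dr":[0,0,0],"fingers":1},{"delta_pos":[0,0,0],"dr":[0,0,0],"fingers":1},{"delta_pos":[0,0,0],"dr":[0,0,0],"fingers":1},{"delta_pos":[0,0,0],"dr":[0,0,0],"fingers":1},{"delta_pos":[0,0,0],"dr":[0,0,0],"fingers":1}])

```text
time: 4.58
tool_pos: [0.5885, 0.0125, 0.062]
tool_rot: [3.141, 0.0, 1.526]
contact_force: [3.1, -0.2, 1.0]
opening: 0.0162
grip_force: 20.0
```

>>> step_arm(increments=[{"delta_pos":[0.4,0,0],"dr":[0,0,0],"fingers":1},{"delta_pos":[0.9,0,0],"dr":[0,0,0],"fingers":1},{"delta_pos":[1.4,0,0],"dr":[0,0,0],"fingers":1},{"delta_pos":[1.9,0,0],"dr":[0,0,0],"fingers":1},{"delta_pos":[2.4,0,0],"dr":[0,0,0],"fingers":1}])

```text
time: 5.2
tool_pos: [0.5895, 0.0368, 0.0619]
tool_rot: [3.141, 0.0, 1.526]
contact_force: [3.5, -2.6, 1.7]
opening: 0.0161
grip_force: 20.0
```

>>> step_arm(increments=[{"delta_pos":[0.2,0,0],"dr":[0,0,0],"fingers":1},{"delta_pos":[0.4,0,0],"dr":[0,0,0],"fingers":1},{"delta_pos":[0.6,0,0],"dr":[0,0,0],"fingers":1},{"delta_pos":[0.8,0,0],"dr":[0,0,0],"fingers":1},{"delta_pos":[0.8,0,0],"dr":[0,0,0],"fingers":1}])

```text
time: 5.82
tool_pos: [0.5897, 0.0448, 0.0619]
tool_rot: [3.141, -0.0, 1.526]
contact_force: [4.1, 0.8, 3.3]
opening: 0.0157
grip_force: 20.0
```

>>> step_arm(increments=[{"delta_pos":[0.1,0,0],"dr":[0,0,0],"fingers":1},{"delta_pos":[0.2,0,0],"dr":[0,0,0],"fingers":1},{"delta_pos":[0.3,0,0],"dr":[0,0,0],"fingers":1},{"delta_pos":[0.4,0,0],"dr":[0,0,0],"fingers":1},{"delta_pos":[0.4,0,0],"dr":[0,0,0],"fingers":1}])

```text
time: 6.45
tool_pos: [0.5899, 0.0486, 0.0619]
tool_rot: [3.141, -0.0, 1.526]
contact_force: [3.9, -1.2, 4.3]
opening: 0.0159
grip_force: 20.0
```

>>> step_arm(increments=[{"delta_pos":[0.1,0,0],"dr":[0,0,0],"fingers":1},{"delta_pos":[0.2,0,0],"dr":[0,0,0],"fingers":1},{"delta_pos":[0.3,0,0],"dr":[0,0,0],"fingers":1},{"delta_pos":[0.4,0,0],"dr":[0,0,0],"fingers":1},{"delta_pos":[0.4,0,0],"dr":[0,0,0],"fingers":1}])

```text
time: 7.08
tool_pos: [0.5901, 0.0526, 0.0619]
tool_rot: [3.141, -0.0, 1.526]
contact_force: [5.1, -0.7, 4.9]
opening: 0.016
grip_force: 20.0
```

>>> step_arm(increments=[{"delta_pos":[0.1,0.02,0],"dr":[0,0,0],"fingers":1},{"delta_pos":[0.2,0.03,0],"dr":[0,0,0],"fingers":1},{"delta_pos":[0.3,0.04,0],"dr":[0,0,0],"fingers":1},{"delta_pos":[0.4,0.05,0],"dr":[0,0,0],"fingers":1},{"delta_pos":[0.4,0.05,0],"dr":[0,0,0],"fingers":1}])

```text
time: 7.7
tool_pos: [0.5902, 0.0565, 0.0619]
tool_rot: [-3.141, 0.0, 1.526]
contact_force: [2.1, -1.7, 6.4]
opening: 0.0161
grip_force: 20.0
```

>>> step_arm(increments=[{"delta_pos":[0.1,0,0],"dr":[0,0,0],"fingers":1},{"delta_pos":[0.2,0,0],"dr":[0,0,0],"fingers":1},{"delta_pos":[0.3,0,0],"dr":[0,0,0],"fingers":1},{"delta_pos":[0.4,0,0],"dr":[0,0,0],"fingers":1},{"delta_pos":[0.4,0,0],"dr":[0,0,0],"fingers":1}])

```text
time: 8.32
tool_pos: [0.5904, 0.0598, 0.0619]
tool_rot: [-3.141, 0.001, 1.526]
contact_force: [1.5, -4.3, 5.7]
opening: 0.0161
grip_force: 20.0
```

>>> step_arm(increments=[{"delta_pos":[0.1,0,0],"dr":[0,0,0],"fingers":1},{"delta_pos":[0.2,0,0],"dr":[0,0,0],"fingers":1},{"delta_pos":[0.3,0,0],"dr":[0,0,0],"fingers":1},{"delta_pos":[0.4,0,0],"dr":[0,0,0],"fingers":1},{"delta_pos":[0.4,0,0],"dr":[0,0,0],"fingers":1}])

```text
time: 8.95
tool_pos: [0.5905, 0.0644, 0.0619]
tool_rot: [-3.141, 0.0, 1.526]
contact_force: [2.5, -1.5, 6.5]
opening: 0.0157
grip_force: 20.0
```

>>> step_arm(increments=[{"delta_pos":[0.1,0,0],"dr":[0,0,0],"fingers":1},{"delta_pos":[0.1,0,0],"dr":[0,0,0],"fingers":1},{"delta_pos":[0.1,0,0],"dr":[0,0,0],"fingers":1},{"delta_pos":[0.1,0,0],"dr":[0,0,0],"fingers":1},{"delta_pos":[0.1,0,0],"dr":[0,0,0],"fingers":1}])

```text
time: 9.57
tool_pos: [0.5906, 0.0656, 0.0619]
tool_rot: [-3.141, 0.0, 1.526]
contact_force: [3.1, -1.1, 6.7]
opening: 0.0158
grip_force: 20.0
```

>>> step_arm(increments=[{"delta_pos":[0.1,0,0],"dr":[0,0,0],"fingers":1},{"delta_pos":[0.2,0,0],"dr":[0,0,0],"fingers":1},{"delta_pos":[0.3,0,0],"dr":[0,0,0],"fingers":1},{"delta_pos":[0.3,0,0],"dr":[0,0,0],"fingers":1},{"delta_pos":[0.3,0,0],"dr":[0,0,0],"fingers":1}])

```text
time: 10.2
tool_pos: [0.5906, 0.0665, 0.0619]
tool_rot: [-3.14, 0.003, 1.526]
contact_force: [0.8, -9.4, 5.6]
opening: 0.0157
grip_force: 20.0
```

>>> step_arm(increments=[{"delta_pos":[0.1,0,0],"dr":[0,0,0],"fingers":1},{"delta_pos":[0.2,0,0],"dr":[0,0,0],"fingers":1},{"delta_pos":[0.3,0,0],"dr":[0,0,0],"fingers":1},{"delta_pos":[0.3,0,0],"dr":[0,0,0],"fingers":1},{"delta_pos":[0.3,0,0],"dr":[0,0,0],"fingers":1}])

```text
time: 10.82
tool_pos: [0.5906, 0.0668, 0.0618]
tool_rot: [-3.14, 0.007, 1.526]
contact_force: [2.3, -20.4, 5.8]
opening: 0.0159
grip_force: 20.0
```

>>> step_arm(increments=[{"delta_pos":[-0.2,0,0],"dr":[0,0,0],"fingers":1},{"delta_pos":[-0.4,0,0],"dr":[0,0,0],"fingers":1},{"delta_pos":[-0.4,0,0],"dr":[0,0,0],"fingers":-0.3},{"delta_pos":[-0.4,0,0],"dr":[0,0,0],"fingers":-0.3},{"delta_pos":[-0.4,0,0],"dr":[0,0,0],"fingers":-0.3}])

```text
time: 11.45
tool_pos: [0.5902, 0.0677, 0.0611]
tool_rot: [-3.139, 0.0, 1.526]
contact_force: [-0.5, 0.1, 0.9]
opening: 0.0416
grip_force: 0.0
```

>>> step_arm(increments=[{"delta_pos":[0,0,-2],"dr":[0,0,0],"fingers":-0.3},{"delta_pos":[0,0,-6],"dr":[0,0,0],"fingers":-0.3},{"delta_pos":[0,0,-11],"dr":[0,0,0],"fingers":-0.3},{"delta_pos":[0,0,-15],"dr":[0,0,0],"fingers":-0.3},{"delta_pos":[0,0,-15],"dr":[0,0,0],"fingers":-0.3}])

```text
time: 12.08
tool_pos: [0.5925, 0.0677, 0.2152]
tool_rot: [3.135, -0.0, 1.526]
contact_force: [-0.4, -0.1, -0.1]
opening: 0.0597
grip_force: 0.0
```

```bash
cat > sync.py <<'E'
from h import *
import json
from scipy.spatial.transform import Rotation as R
r=robot.observe();json.dump({'p':r['tool_pos'].tolist(),'r':R.from_euler('xyz',r['tool_rot']).as_rotvec().tolist()},open('cmd.json','w'));print(r['time'],r['tool_pos'],np.degrees(r['tool_rot']))
E
python3 - <<'E'
import sync,pickle
from h import *
P=viewer.camera_params('wrist');im=snap('wrist','w2');pickle.dump(P,open('w2.pkl','wb'))
cv2.imwrite('pics/w2b.png',cv2.resize(im[:,:,::-1],(800,600),interpolation=cv2.INTER_CUBIC))
E
```

```text
12.075 [0.59245572 0.06769385 0.21519622] [ 1.79636655e+02 -1.42292181e-02  8.74609874e+01]
```

View pics/w2b.png

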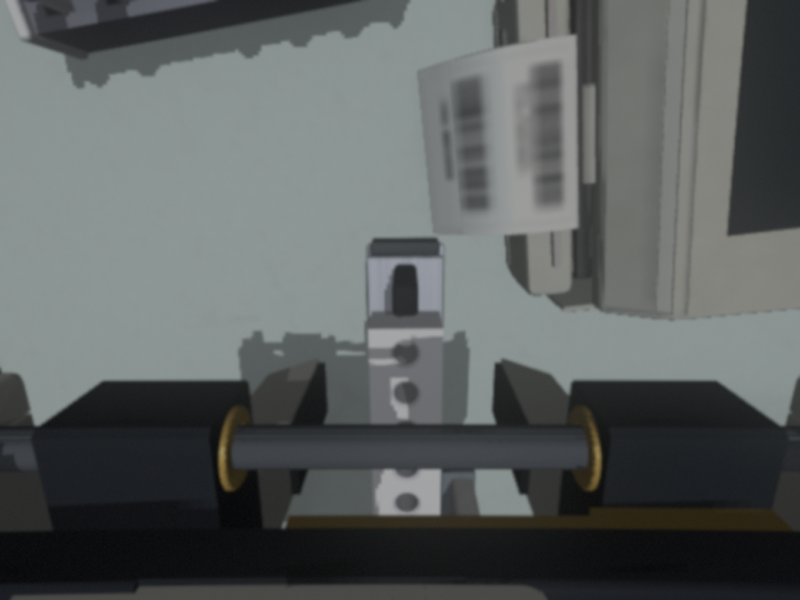

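The carrier is at the end of the rail, with wells 6 and 5 at (405,352) and (405,392) and well 3 at (407,502). I'll measure the wells and check the printer corner.

```bash
python3 - <<'E'
from h import *
import pickle
P=pickle.load(open('w2.pkl','rb'))
f=lambda p:((p[0]+.5)*.7-.5,(p[1]+.5)*.7-.5)
print([onz('wrist',f(p),.07,P).round(4) for p in((405,352),(405,392),(407,502))])
print('printer',[onz('wrist',f((600,310)),z,P).round(3) for z in(.0,.05,.1)])
im=snap('top','t2');g=im
c=cv2.cvtColor(cv2.resize(im[165:230,190:355],None,fx=4.8,fy=4.8,interpolation=cv2.INTER_CUBIC)[:,:792],cv2.COLOR_RGB2BGR);cv2.imwrite('pics/t2c.png',c)
E
python3 plan.py "0.53 0.12 0.23 50" "0.50 0.19 0.23 20" "0.50 0.20 0.23 7.2"
```

```text
[array([0.5881, 0.0229, 0.07  ]), array([ 0.5867, -0.0067,  0.07  ]), array([ 0.5841, -0.0963,  0.07  ])]
printer [array([0.745, 0.024, 0.   ]), array([0.725, 0.04 , 0.05 ]), array([0.705, 0.056, 0.1  ])]
0.53 0.12 0.23 50 -> [4.95, -6.46, -1.52] [0.3, -0.1, 37.5]
0.50 0.19 0.23 20 -> [3.43, -6.8, -0.0] [0.0, -0.1, 30.0]
0.50 0.20 0.23 7.2 -> [0.34, -0.94, -0.0] [0.0, 0.0, 12.8]
```

View pics/t2c.png

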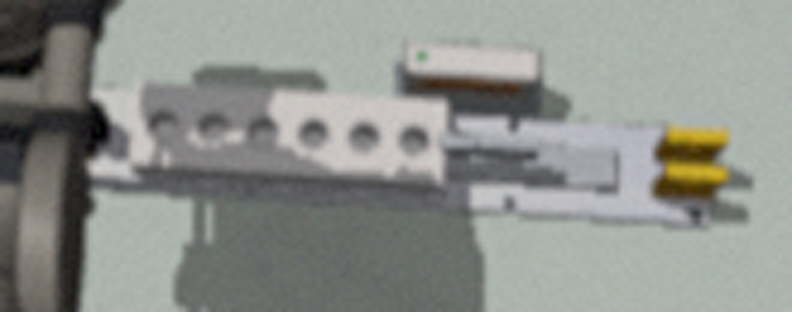

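```bash
python3 sync.py; python3 plan.py "0.53 0.12 0.24 50" "0.45 0.19 0.24 20" "0.42 0.24 0.24 7.2"
```

```text
12.175 [0.5905354  0.06759004 0.21116758] [-1.79934052e+02  6.28304505e-03  8.74557205e+01]
0.53 0.12 0.24 50 -> [4.97, -6.28, -2.88] [-0.1, 0.0, 37.5]
0.45 0.19 0.24 20 -> [0.21, -10.63, -0.0] [0.0, 0.0, 30.0]
0.42 0.24 0.24 7.2 -> [-1.12, -5.72, -0.01] [0.0, -0.0, 12.8]
```

>>> step_arm(increments=[{"delta_pos":[1,-1.2,-2.88],"dr":[0,0,8],"fingers":-0.3},{"delta_pos":[2.2,-2.7,-2.88],"dr":[0,0,17],"fingers":-0.3},{"delta_pos":[3.4,-4.2,-2.88],"dr":[0,0,26],"fingers":-0.3},{"delta_pos":[4.4,-5.5,-2.88],"dr":[0,0,33],"fingers":-0.3},{"delta_pos":[4.97,-6.28,-2.88],"dr":[-0.1,0,37.5],"fingers":-0.3}])

```text
time: 12.8
tool_pos: [0.529, 0.1204, 0.2385]
tool_rot: [-3.14, 0.002, 0.869]
contact_force: [0.5, 0.6, -0.2]
opening: 0.0601
grip_force: 0.0
```

>>> step_arm(increments=[{"delta_pos":[0,-2.5,0],"dr":[0,0,7],"fingers":-0.3},{"delta_pos":[0.1,-5,0],"dr":[0,0,14],"fingers":-0.3},{"delta_pos":[0.1,-7.5,0],"dr":[0,0,21],"fingers":-0.3},{"delta_pos":[0.2,-10,0],"dr":[0,0,28],"fingers":-0.3},{"delta_pos":[0.21,-10.63,0],"dr":[0,0,30],"fingers":-0.3}])

```text
time: 13.42
tool_pos: [0.4485, 0.1906, 0.2385]
tool_rot: [3.141, 0.003, 0.347]
contact_force: [-0.4, -0.0, -0.1]
opening: 0.0599
grip_force: 0.0
```

>>> step_arm(increments=[{"delta_pos":[-0.4,-2,0],"dr":[0,0,6],"fingers":-0.3},{"delta_pos":[-0.9,-4.5,0],"dr":[0,0,11],"fingers":-0.3},{"delta_pos":[-1.12,-5.72,0],"dr":[0,0,12.8],"fingers":-0.3},{"delta_pos":[-1.12,-5.72,0],"dr":[0,0,12.8],"fingers":-0.3},{"delta_pos":[-1.12,-5.72,0],"dr":[0,0,12.8],"fingers":-0.3}])

```text
time: 14.05
tool_pos: [0.4203, 0.2394, 0.2394]
tool_rot: [3.14, 0.0, 0.125]
contact_force: [0.7, 0.1, 0.1]
opening: 0.0596
grip_force: 0.0
```

```bash
python3 - <<'E'
import pickle
from h import *
P=viewer.camera_params('wrist');im=snap('wrist','w3');pickle.dump(P,open('w3.pkl','wb'))
r=robot.observe();print(r['tool_pos'],np.degrees(r['tool_rot']),r['time'])
cv2.imwrite('pics/w3b.png',cv2.resize(im[:,:,::-1],(800,600),interpolation=cv2.INTER_CUBIC))
E
```

```text
[0.42052016 0.23932597 0.23962754] [ 1.79920255e+02 -9.56269504e-03  7.14793207e+00] 14.1
```

View pics/w3b.png

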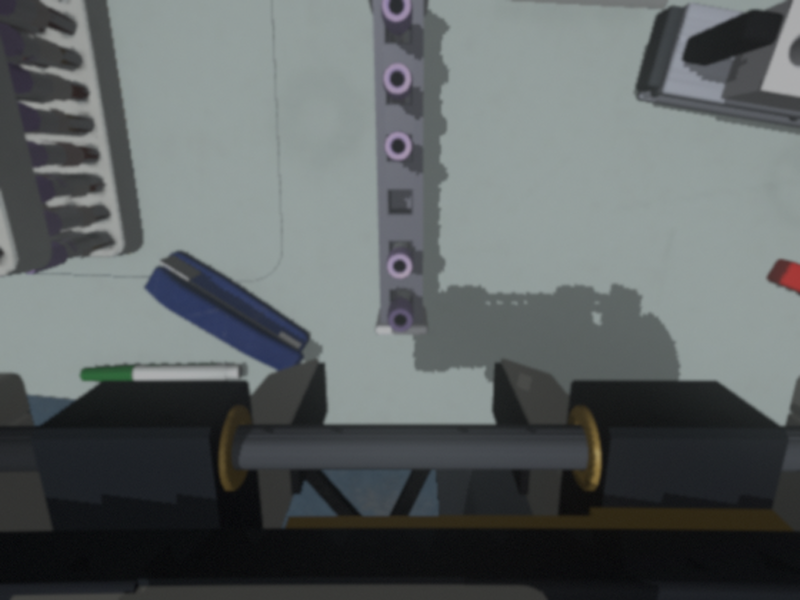

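The cap tops appear at (397,8), (397,79), (398,146), (399,266) and (400,320). The rack and surroundings are clear.

```bash
python3 - <<'E'
from h import *
import pickle
P=pickle.load(open('w3.pkl','rb'))
f=lambda p:((p[0]+.5)*.7-.5,(p[1]+.5)*.7-.5)
T=np.array([onz('wrist',f(p),.097,P) for p in((397,8),(397.5,79),(398.5,146),(399.5,266),(400,320))]);print(T.round(4).tolist())
print(np.linalg.norm(np.diff(T,axis=0),axis=1))
E
python3 plan.py "0.398 0.24 0.15 7.2" "0.398 0.24 0.074 7.2"
```

```text
[[0.5744, 0.2662, 0.097], [0.5398, 0.2618, 0.097], [0.5043, 0.2569, 0.097], [0.4329, 0.2477, 0.097], [0.3972, 0.2431, 0.097]]
[0.03492682 0.03582236 0.07195883 0.03602055]
0.398 0.24 0.15 7.2 -> [-2.18, -0.28, 9.0] [0.0, -0.0, -0.0]
0.398 0.24 0.074 7.2 -> [-0.0, -0.01, 7.6] [0.0, -0.0, -0.0]
```

```bash
python3 sync.py; python3 plan.py "0.3975 0.242 0.14 7.2" "0.3975 0.242 0.066 7.2"
```

```text
14.1 [0.42052016 0.23932597 0.23962754] [ 1.79920255e+02 -9.56269504e-03  7.14793207e+00]
0.3975 0.242 0.14 7.2 -> [-2.25, -0.57, 9.96] [0.1, -0.0, -0.1]
0.3975 0.242 0.066 7.2 -> [-0.0, 0.01, 7.4] [-0.0, -0.0, 0.0]
```

>>> step_arm(increments=[{"delta_pos":[-0.5,-0.1,2],"dr":[0.1,0,-0.1],"fingers":-0.3},{"delta_pos":[-1.2,-0.3,5],"dr":[0.1,0,-0.1],"fingers":-0.3},{"delta_pos":[-1.9,-0.5,8],"dr":[0.1,0,-0.1],"fingers":-0.3},{"delta_pos":[-2.25,-0.57,9.96],"dr":[0.1,0,-0.1],"fingers":-0.3},{"delta_pos":[-2.25,-0.57,9.96],"dr":[0.1,0,-0.1],"fingers":-0.3}])

```text
time: 14.72
tool_pos: [0.3968, 0.2418, 0.1394]
tool_rot: [3.141, 0.002, 0.126]
contact_force: [0.1, 0.7, 0.3]
opening: 0.0595
grip_force: 0.0
```

>>> step_arm(increments=[{"delta_pos":[0,0,2],"dr":[0,0,0],"fingers":-0.3},{"delta_pos":[0,0,4],"dr":[0,0,0],"fingers":-0.3},{"delta_pos":[0,0,6],"dr":[0,0,0],"fingers":-0.3},{"delta_pos":[0,0,7.4],"dr":[0,0,0],"fingers":-0.3},{"delta_pos":[0,0,7.4],"dr":[0,0,0],"fingers":-0.3}])

```text
time: 15.35
tool_pos: [0.3978, 0.2425, 0.0664]
tool_rot: [-3.141, -0.001, 0.126]
contact_force: [0.0, -0.8, 0.1]
opening: 0.0598
grip_force: 0.0
```

>>> step_arm(increments=[{"delta_pos":[0,0,0],"dr":[0,0,0],"fingers":1},{"delta_pos":[0,0,0],"dr":[0,0,0],"fingers":1},{"delta_pos":[0,0,0],"dr":[0,0,0],"fingers":1},{"delta_pos":[0,0,0],"dr":[0,0,0],"fingers":1},{"delta_pos":[0,0,0],"dr":[0,0,0],"fingers":1}], newtons=8)

```text
time: 15.98
tool_pos: [0.3978, 0.2428, 0.0668]
tool_rot: [-3.141, -0.002, 0.127]
contact_force: [0.3, -0.4, 0.7]
opening: 0.0166
grip_force: 8.0
```

>>> step_arm(increments=[{"delta_pos":[0,0,0],"dr":[0,0,0],"fingers":1},{"delta_pos":[0,0,-1],"dr":[0,0,0],"fingers":1},{"delta_pos":[0,0,-4],"dr":[0,0,0],"fingers":1},{"delta_pos":[0,0,-8],"dr":[0,0,0],"fingers":1},{"delta_pos":[0,0,-12],"dr":[0,0,0],"fingers":1}])

```text
time: 16.6
tool_pos: [0.3974, 0.2425, 0.1885]
tool_rot: [-3.141, -0.002, 0.126]
contact_force: [-0.3, 1.7, -0.9]
opening: 0.0165
grip_force: 8.0
```

```bash
python3 plan.py "0.3975 0.242 0.186 7.2" "0.47 0.13 0.195 47.2" "0.5854 -0.0377 0.195 87.4" "0.5854 -0.0377 0.195 87.4" "0.5854 -0.0377 0.090 87.4"; cp cmd.json end1.json; python3 - <<'E'
from h import *
P=viewer.camera_params('wrist');im=snap('wrist','w4')
cv2.imwrite('pics/w4b.png',cv2.resize(im[:,:,::-1],None,fx=.8,fy=.8,interpolation=cv2.INTER_AREA))
E
```

```text
0.3975 0.242 0.186 7.2 -> [-0.0, -0.01, -12.0] [-0.0, -0.0, 0.0]
0.47 0.13 0.195 47.2 -> [5.78, 12.03, -0.9] [-0.0, -0.0, -40.0]
0.5854 -0.0377 0.195 87.4 -> [-4.48, 19.85, -0.01] [-0.0, -0.0, -40.2]
0.5854 -0.0377 0.195 87.4 -> [-0.0, 0.0, 0.0] [0.0, -0.0, 0.0]
0.5854 -0.0377 0.090 87.4 -> [-0.01, 0.0, 10.5] [0.0, -0.0, 0.0]
```

View pics/w4b.png

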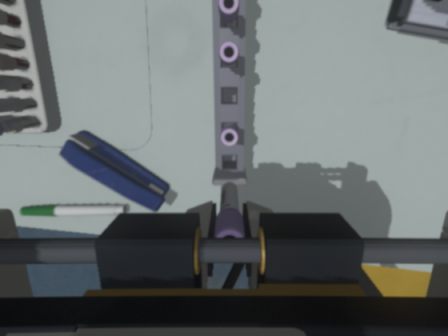

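>>> step_arm(increments=[{"delta_pos":[1,2,-0.9],"dr":[0,0,-7],"fingers":1},{"delta_pos":[2.2,4.5,-0.9],"dr":[0,0,-16],"fingers":1},{"delta_pos":[3.6,7.5,-0.9],"dr":[0,0,-25],"fingers":1},{"delta_pos":[4.9,10.2,-0.9],"dr":[0,0,-34],"fingers":1},{"delta_pos":[5.78,12.03,-0.9],"dr":[0,0,-40],"fingers":1}])

```text
time: 17.27
tool_pos: [0.4707, 0.1294, 0.1961]
tool_rot: [3.141, -0.002, 0.828]
contact_force: [-0.1, 0.1, -0.2]
opening: 0.0168
grip_force: 8.0
```

>>> step_arm(increments=[{"delta_pos":[-0.8,3.5,0],"dr":[0,0,-7],"fingers":1},{"delta_pos":[-1.8,8,0],"dr":[0,0,-16],"fingers":1},{"delta_pos":[-2.8,12.5,0],"dr":[0,0,-25],"fingers":1},{"delta_pos":[-3.8,17,0],"dr":[0,0,-34],"fingers":1},{"delta_pos":[-4.48,19.85,0],"dr":[0,0,-40.2],"fingers":1}])

```text
time: 17.9
tool_pos: [0.5863, -0.039, 0.1959]
tool_rot: [3.14, -0.001, 1.529]
contact_force: [-0.3, 1.1, -0.7]
opening: 0.0168
grip_force: 8.0
```

>>> step_arm(increments=[{"delta_pos":[0,0,0],"dr":[0,0,0],"fingers":1},{"delta_pos":[0,0,0],"dr":[0,0,0],"fingers":1},{"delta_pos":[0,0,2],"dr":[0,0,0],"fingers":1},{"delta_pos":[0,0,4],"dr":[0,0,0],"fingers":1},{"delta_pos":[0,0,6],"dr":[0,0,0],"fingers":1}])

```text
time: 18.52
tool_pos: [0.5849, -0.0357, 0.1356]
tool_rot: [3.14, -0.001, 1.527]
contact_force: [0.1, -0.1, 0.4]
opening: 0.0167
grip_force: 8.0
```

>>> step_arm(increments=[{"delta_pos":[0,0,1],"dr":[0,0,0],"fingers":1},{"delta_pos":[0,0,2],"dr":[0,0,0],"fingers":1},{"delta_pos":[0,0,3],"dr":[0,0,0],"fingers":1},{"delta_pos":[0,0,3.5],"dr":[0,0,0],"fingers":1},{"delta_pos":[0,0,3.5],"dr":[0,0,0],"fingers":1}])

```text
time: 19.15
tool_pos: [0.5865, -0.0369, 0.1027]
tool_rot: [3.137, -0.0, 1.526]
contact_force: [-1.7, -1.0, 6.8]
opening: 0.017
grip_force: 7.9
```

```bash
python3 - <<'E'
from h import *
print(robot.observe()['contact_force'],robot.observe()['tool_pos'])
a=snap('side','s5')[170:300,190:310];b=snap('wrist','w5')
a=cv2.resize(a,None,fx=4.2,fy=4.2,interpolation=cv2.INTER_CUBIC)
b=cv2.resize(b[150:400,180:400],None,fx=1.25,fy=1.25)
o=np.zeros((546,790,3),np.uint8);o[:,:504]=a;o[:b.shape[0],510:510+b.shape[1]]=b
cv2.imwrite('pics/s5c.png',o[:,:,::-1])
E
```

```text
[-1.65342914 -0.95224998  6.76102264] [ 0.58651373 -0.03686265  0.10274339]
```

View pics/s5c.png

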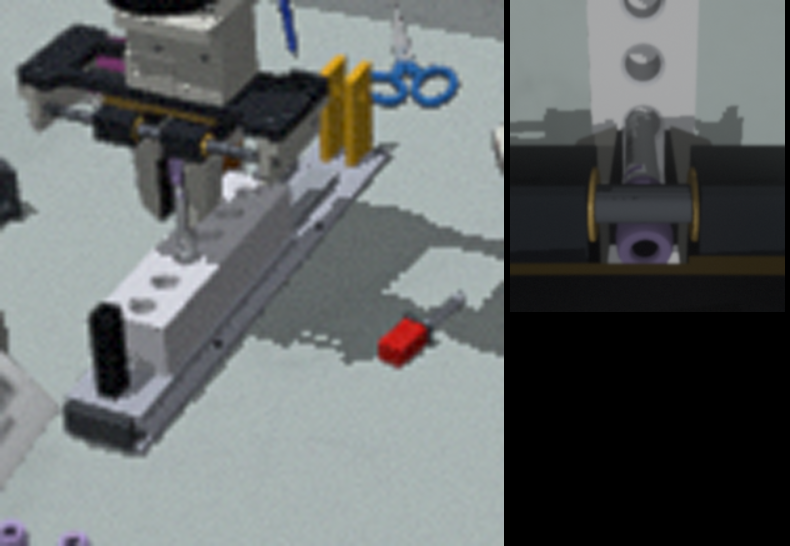

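The tube's bottom end is caught at the mouth of well 4, near crop (643,120) in the wrist view, with well 5 at (643,62) and well 6 at (643,5). The tube has slid up in the grip. I'll lift it and measure.

```bash
python3 - <<'E'
from h import *
P=viewer.camera_params('wrist')
f=lambda p:(180+(p[0]-510+.5)/1.25-.5,150+(p[1]+.5)/1.25-.5)
for p in((643,5),(643,62),(643,112),(643,120),(643,128)): print(p,onz('wrist',f(p),.07,P).round(4))
print(proj('wrist',[.5854,-.0377,.07],P),proj('wrist',[.5867,-.0078,.07],P))
E
```

```text
(643, 5) [0.5887 0.0191 0.07  ]
(643, 62) [ 0.5876 -0.0071  0.07  ]
(643, 112) [ 0.5865 -0.0319  0.07  ]
(643, 120) [ 0.5863 -0.036   0.07  ]
(643, 128) [ 0.5861 -0.0402  0.07  ]
[284.89089872 248.50446953] [284.81871694 200.72175133]
```

>>> step_arm(increments=[{"delta_pos":[0,0,-1],"dr":[0,0,0],"fingers":1},{"delta_pos":[0,0,-3],"dr":[0,0,0],"fingers":1},{"delta_pos":[0,0,-5],"dr":[0,0,0],"fingers":1},{"delta_pos":[0,0,-6],"dr":[0,0,0],"fingers":1},{"delta_pos":[0,0,-6],"dr":[0,0,0],"fingers":1}])

```text
time: 19.88
tool_pos: [0.5857, -0.0369, 0.1615]
tool_rot: [3.139, -0.001, 1.526]
contact_force: [0.2, 0.2, 0.5]
opening: 0.0165
grip_force: 8.0
```

```bash
python3 - <<'E'
from h import *
import pickle
P=viewer.camera_params('wrist');print(robot.observe()['tool_pos'])
a=snap('side','s6')[170:260,200:290];b=snap('wrist','w6')
a=cv2.resize(a,None,fx=4,fy=4,interpolation=cv2.INTER_CUBIC)
b=cv2.resize(b[170:370,190:350],None,fx=2.6,fy=2.6,interpolation=cv2.INTER_CUBIC)
o=np.zeros((520,790,3),np.uint8);o[:360,:360]=a;o[:b.shape[0],370:370+b.shape[1]]=b
cv2.imwrite('pics/s6c.png',o[:,:,::-1]);pickle.dump(P,open('w6.pkl','wb'))
E
```

```text
[ 0.58574384 -0.03690215  0.16149013]
```

View pics/s6c.png

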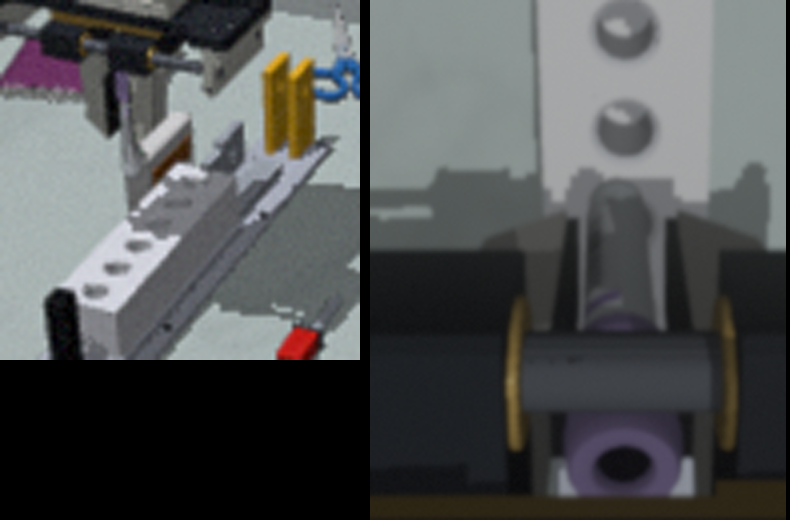

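```bash
python3 - <<'E'
from h import *
import pickle
P=pickle.load(open('w6.pkl','rb'))
f=lambda p:(190+(p[0]-370+.5)/2.6-.5,170+(p[1]+.5)/2.6-.5)
g=lambda p:(200+(p[0]+.5)/4-.5,170+(p[1]+.5)/4-.5)
o,d=ray('wrist',f((622,463)),P)
for y in(-.0369,-.0339,-.0399):
    top=o+d*(y-o[1])/d[1];print('captop',top.round(4))
    for dy in(0,): 
        b=top-[0,0,.087];print(' bottom proj wrist',[ (((proj('wrist',b+[0,e,0],P)+.5-[190,170])*2.6-.5+[370,0]).round(1)) for e in(0,.0065)],'side',((proj('side',b)+.5-[200,170])*4-.5).round(1))
print(two('wrist',f((617,200)),'side',g((131,168))) if 0 else '')
o2,d2=ray('wrist',f((617,200)),P);p,e=ray('side',g((131,168)));t=np.linalg.lstsq(np.c_[d2,-e],p-o2,rcond=None)[0];print('bottom tri',o2+d2*t[0],p+e*t[1])
for q in((625,28),(625,129)): print('well',onz('wrist',f(q),.07,P).round(4))
print('pin',onz('side',(200+300/4,170+345/4),.015))
E
```

```text
captop [ 0.5854 -0.0369  0.2205]
 bottom proj wrist [array([621. , 209.2]), array([619.8, 182.5])] side [132.5 167.4]
captop [ 0.5856 -0.0339  0.2243]
 bottom proj wrist [array([621. , 203.4]), array([619.7, 176. ])] side [130.  164.7]
captop [ 0.5853 -0.0399  0.2166]
 bottom proj wrist [array([621.1, 214.8]), array([619.8, 188.8])] side [135. 170.]

bottom tri [ 0.58464964 -0.03399531  0.13497951] [ 0.58491241 -0.03378509  0.1348889 ]
well [ 0.588  -0.0073  0.07  ]
well [ 0.5867 -0.0377  0.07  ]
pin [ 0.46108778 -0.03325568  0.015     ]
```

The tube hangs upright but has slid up 28 mm. Both the deflection and the well positions in view say the well lies about 1.3 mm to +x and 1 mm to +y. I'll correct that, grip harder and lower slowly.

>>> step_arm(increments=[{"delta_pos":[0.1,0.14,1],"dr":[0,0,0],"fingers":1},{"delta_pos":[0.1,0.14,3],"dr":[0,0,0],"fingers":1},{"delta_pos":[0.1,0.14,5],"dr":[0,0,0],"fingers":1},{"delta_pos":[0.1,0.14,5.7],"dr":[0,0,0],"fingers":1},{"delta_pos":[0.1,0.14,5.7],"dr":[0,0,0],"fingers":1}], newtons=20)

```text
time: 20.6
tool_pos: [0.5871, -0.0361, 0.1032]
tool_rot: [3.141, -0.001, 1.526]
contact_force: [-0.2, -0.1, 0.3]
opening: 0.0166
grip_force: 19.9
```

>>> step_arm(increments=[{"delta_pos":[0,0,0.2],"dr":[0,0,0],"fingers":1},{"delta_pos":[0,0,0.4],"dr":[0,0,0],"fingers":1},{"delta_pos":[0,0,0.6],"dr":[0,0,0],"fingers":1},{"delta_pos":[0,0,0.8],"dr":[0,0,0],"fingers":1},{"delta_pos":[0,0,0.8],"dr":[0,0,0],"fingers":1}])

```text
time: 21.22
tool_pos: [0.589, -0.0375, 0.0994]
tool_rot: [3.134, 0.002, 1.526]
contact_force: [-3.9, -4.1, 21.6]
opening: 0.0165
grip_force: 19.8
```

>>> step_arm(increments=[{"delta_pos":[0,0,-0.5],"dr":[0,0,0],"fingers":1},{"delta_pos":[0,0,-1],"dr":[0,0,0],"fingers":1},{"delta_pos":[0,0,-1.5],"dr":[0,0,0],"fingers":1},{"delta_pos":[0,0,-1.5],"dr":[0,0,0],"fingers":1},{"delta_pos":[0,0,-1.5],"dr":[0,0,0],"fingers":1}])

```text
time: 21.85
tool_pos: [0.5868, -0.036, 0.1103]
tool_rot: [3.141, -0.001, 1.526]
contact_force: [-0.2, -0.5, -0.6]
opening: 0.0164
grip_force: 19.8
```

```bash
python3 - <<'E'
from h import *
import pickle
P=viewer.camera_params('wrist');pickle.dump(P,open('w7.pkl','wb'));print(robot.observe()['tool_pos'])
a=snap('side','s7')[190:260,210:270];b=snap('wrist','w7')
a=cv2.resize(a,None,fx=6,fy=6,interpolation=cv2.INTER_CUBIC)
b=cv2.resize(b[160:360,240:330],None,fx=3,fy=3,interpolation=cv2.INTER_CUBIC)
o=np.zeros((600,640,3),np.uint8);o[:420,:360]=a;o[:,365:635]=b
cv2.imwrite('pics/s7c.png',o[:,:,::-1])
E
```

```text
[ 0.58679752 -0.03602143  0.11033747]
```

View pics/s7c.png

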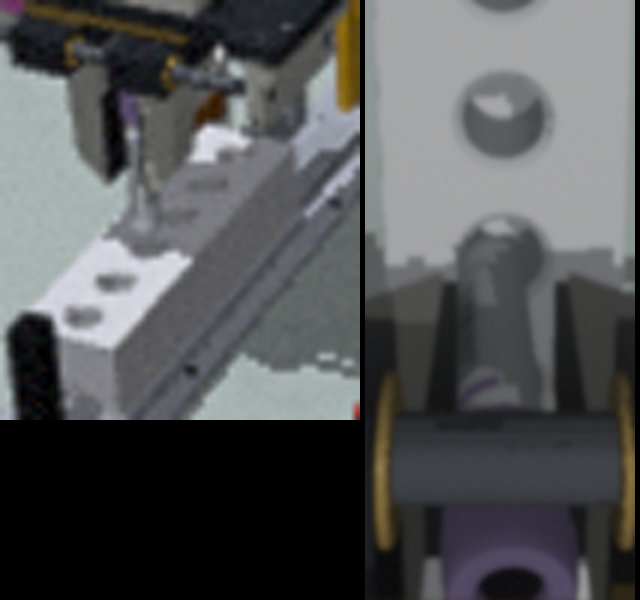

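Well 5 is centred at (504,117) and well 4 at about (505,257), partly hidden. The tube's bottom end covers columns 458–540, with its far edge near row 237.

```bash
python3 - <<'E'
from h import *
import pickle
P=pickle.load(open('w7.pkl','rb'))
f=lambda p:(240+(p[0]-365+.5)/3-.5,160+(p[1]+.5)/3-.5)
q=lambda x:((proj('wrist',x,P)+.5-[240,160])*3-.5+[365,0]).round(1)
print('wells',onz('wrist',f((504,117)),.07,P).round(4),onz('wrist',f((505,257)),.07,P).round(4))
o,d=ray('wrist',f((511,585)),P);print('captop at y',[(o+d*(y-o[1])/d[1]).round(4) for y in(-.038,-.036,-.034)])
for z in(.076,.080,.084): print(z,'bottom far edge -> y centre',[ (onz('wrist',f((c,237)),z,P)-[0,.0065,0]).round(4) for c in(497,)],'pred',q([.5868,-.036,z]),q([.5868,-.0295,z]))
gs=lambda p:(210+(p[0]+.5)/6-.5,190+(p[1]+.5)/6-.5)
qs=lambda x:((proj('side',x)+.5-[210,190])*6-.5).round(1)
print('side pred tube bottom',[qs([.5868,-.036,z]) for z in(.076,.082)],'axis',qs([.5868,-.036,.12]),'well4,5,6',qs([.5867,-.0375,.07]),qs([.588,-.0073,.07]),qs([.589,.0225,.07]))
print('side obs wells 5,6',onz('side',gs((116,281)),.07),onz('side',gs((83,316)),.07))
E
```

```text
wells [ 0.5875 -0.0077  0.07  ] [ 0.5864 -0.0379  0.07  ]
captop at y [array([ 0.5871, -0.038 ,  0.1704]), array([ 0.5872, -0.036 ,  0.1729]), array([ 0.5873, -0.034 ,  0.1753])]
0.076 bottom far edge -> y centre [array([ 0.5851, -0.0376,  0.076 ])] pred [506.5 259.4] [505.1 229.4]
0.08 bottom far edge -> y centre [array([ 0.5852, -0.0361,  0.08  ])] pred [506.5 266.9] [505.1 236.4]
0.084 bottom far edge -> y centre [array([ 0.5853, -0.0345,  0.084 ])] pred [506.5 274.7] [505.1 243.7]
side pred tube bottom [array([144.2, 235.7]), array([143.3, 225.1])] axis [137.5 156.6] well4,5,6 [146.7 244.6] [115.1 278.5] [ 83.3 313.4]
side obs wells 5,6 [ 0.58669205 -0.00563806  0.07      ] [0.58819105 0.02435299 0.07      ]
```

>>> step_arm(increments=[{"delta_pos":[-0.22,0.13,0],"dr":[0,0,0],"fingers":1},{"delta_pos":[-0.22,0.13,0],"dr":[0,0,0],"fingers":1},{"delta_pos":[-0.22,0.13,0.4],"dr":[0,0,0],"fingers":1},{"delta_pos":[-0.22,0.13,0.8],"dr":[0,0,0],"fingers":1},{"delta_pos":[-0.22,0.13,0.8],"dr":[0,0,0],"fingers":1}])

```text
time: 22.58
tool_pos: [0.5878, -0.0383, 0.1021]
tool_rot: [3.141, -0.001, 1.526]
contact_force: [-0.5, 0.1, 0.3]
opening: 0.0162
grip_force: 19.8
```

>>> step_arm(increments=[{"delta_pos":[0,0,0.2],"dr":[0,0,0],"fingers":1},{"delta_pos":[0,0,0.4],"dr":[0,0,0],"fingers":1},{"delta_pos":[0,0,0.6],"dr":[0,0,0],"fingers":1},{"delta_pos":[0,0,0.8],"dr":[0,0,0],"fingers":1},{"delta_pos":[0,0,0.8],"dr":[0,0,0],"fingers":1}])

```text
time: 23.2
tool_pos: [0.588, -0.0383, 0.0943]
tool_rot: [3.141, -0.001, 1.526]
contact_force: [0.1, -0.3, -0.6]
opening: 0.0159
grip_force: 19.8
```

It went in cleanly. I'll lower it further and release.

>>> step_arm(increments=[{"delta_pos":[0,0,0.3],"dr":[0,0,0],"fingers":1},{"delta_pos":[0,0,0.6],"dr":[0,0,0],"fingers":1},{"delta_pos":[0,0,0.9],"dr":[0,0,0],"fingers":1},{"delta_pos":[0,0,1.2],"dr":[0,0,0],"fingers":1},{"delta_pos":[0,0,1.2],"dr":[0,0,0],"fingers":1}])

```text
time: 23.82
tool_pos: [0.588, -0.0383, 0.0823]
tool_rot: [3.141, -0.001, 1.526]
contact_force: [0.3, -0.0, -0.5]
opening: 0.0165
grip_force: 19.8
```

>>> step_arm(increments=[{"delta_pos":[0,0,0],"dr":[0,0,0],"fingers":0.4},{"delta_pos":[0,0,0],"dr":[0,0,0],"fingers":0.4},{"delta_pos":[0,0,0],"dr":[0,0,0],"fingers":0.4},{"delta_pos":[0,0,0],"dr":[0,0,0],"fingers":0.4},{"delta_pos":[0,0,-0.8],"dr":[0,0,0],"fingers":0.4}])

```text
time: 24.45
tool_pos: [0.5878, -0.0382, 0.0904]
tool_rot: [-3.142, -0.001, 1.526]
contact_force: [-0.4, 0.4, 0.2]
opening: 0.0274
grip_force: 0.0
```

>>> step_arm(increments=[{"delta_pos":[0,0,0],"dr":[0,0,0],"fingers":1},{"delta_pos":[0,0,0],"dr":[0,0,0],"fingers":1},{"delta_pos":[0,0,0],"dr":[0,0,0],"fingers":1},{"delta_pos":[0,0,0],"dr":[0,0,0],"fingers":1},{"delta_pos":[0,0,0],"dr":[0,0,0],"fingers":1}], newtons=5)

```text
time: 25.08
tool_pos: [0.5884, -0.0384, 0.091]
tool_rot: [3.14, -0.001, 1.526]
contact_force: [-1.0, -1.2, 4.6]
opening: 0.0168
grip_force: 5.0
```

```bash
python3 - <<'E'
import json
from scipy.spatial.transform import Rotation as R
json.dump({'p':[.588,-.0383,.0905],'r':R.from_euler('xyz',[180,0,87.4],degrees=True).as_rotvec().tolist()},open('cmd.json','w'))
E
python3 plan.py "0.588 -0.0383 0.1905 87.4" "0.51 0.10 0.18 47.3" "0.4333 0.2465 0.15 7.2" "0.4333 0.2465 0.066 7.2" "0.4333 0.2465 0.066 7.2" "0.4333 0.2465 0.186 7.2" "0.50 0.12 0.195 47.3" "0.5886 -0.008 0.195 87.4" "0.5886 -0.008 0.135 87.4" "0.5886 -0.008 0.110 87.4" "0.5886 -0.008 0.089 87.4"
```

```text
0.588 -0.0383 0.1905 87.4 -> [-0.0, 0.0, -10.0] [0.0, 0.0, 0.0]
0.51 0.10 0.18 47.3 -> [13.46, -8.42, 1.05] [0.0, -0.0, 40.1]
0.4333 0.2465 0.15 7.2 -> [5.57, -15.57, 3.0] [-0.0, -0.0, 40.1]
0.4333 0.2465 0.066 7.2 -> [-0.0, 0.0, 8.4] [-0.0, -0.0, 0.0]
0.4333 0.2465 0.066 7.2 -> [-0.0, 0.0, -0.0] [-0.0, -0.0, 0.0]
0.4333 0.2465 0.186 7.2 -> [-0.0, 0.0, -12.0] [-0.0, -0.0, 0.0]
0.50 0.12 0.195 47.3 -> [5.03, 13.39, -0.9] [-0.0, -0.0, -40.1]
0.5886 -0.008 0.195 87.4 -> [-3.4, 15.19, -0.0] [0.0, 0.0, -40.1]
0.5886 -0.008 0.135 87.4 -> [0.0, -0.0, 6.0] [0.0, 0.0, 0.0]
0.5886 -0.008 0.110 87.4 -> [0.0, -0.0, 2.5] [0.0, 0.0, 0.0]
0.5886 -0.008 0.089 87.4 -> [0.0, -0.0, 2.1] [0.0, 0.0, 0.0]
```

>>> step_arm(increments=[{"delta_pos":[0,0,0],"dr":[0,0,0],"fingers":0.3},{"delta_pos":[0,0,0],"dr":[0,0,0],"fingers":0.3},{"delta_pos":[0,0,-2],"dr":[0,0,0],"fingers":0.3},{"delta_pos":[0,0,-6],"dr":[0,0,0],"fingers":0.3},{"delta_pos":[0,0,-10],"dr":[0,0,0],"fingers":0.3}])

```text
time: 25.7
tool_pos: [0.5877, -0.0384, 0.1911]
tool_rot: [-3.142, -0.001, 1.526]
contact_force: [0.8, -0.7, 0.2]
opening: 0.0322
grip_force: 0.0
```

>>> step_arm(increments=[{"delta_pos":[2.5,-1.6,0],"dr":[0,0,8],"fingers":0},{"delta_pos":[5.5,-3.4,0],"dr":[0,0,17],"fingers":-0.3},{"delta_pos":[8.5,-5.3,0.5],"dr":[0,0,26],"fingers":-0.3},{"delta_pos":[11.5,-7.2,1],"dr":[0,0,35],"fingers":-0.3},{"delta_pos":[13.46,-8.42,1.05],"dr":[0,0,40.1],"fingers":-0.3}])

```text
time: 26.32
tool_pos: [0.5087, 0.101, 0.1796]
tool_rot: [-3.141, -0.001, 0.823]
contact_force: [-0.1, 0.6, -0.3]
opening: 0.0599
grip_force: 0.0
```

>>> step_arm(increments=[{"delta_pos":[1.2,-3.3,0.5],"dr":[0,0,8.5],"fingers":-0.3},{"delta_pos":[2.5,-7,1],"dr":[0,0,18],"fingers":-0.3},{"delta_pos":[3.8,-10.5,2],"dr":[0,0,27],"fingers":-0.3},{"delta_pos":[5,-14,3],"dr":[0,0,36],"fingers":-0.3},{"delta_pos":[5.57,-15.57,3],"dr":[0,0,40.1],"fingers":-0.3}])

```text
time: 26.95
tool_pos: [0.4315, 0.2475, 0.1492]
tool_rot: [-3.141, 0.001, 0.125]
contact_force: [-0.0, 0.1, 0.3]
opening: 0.0597
grip_force: 0.0
```

>>> step_arm(increments=[{"delta_pos":[0,0,0],"dr":[0,0,0],"fingers":-0.3},{"delta_pos":[0,0,2.5],"dr":[0,0,0],"fingers":-0.3},{"delta_pos":[0,0,5.5],"dr":[0,0,0],"fingers":-0.3},{"delta_pos":[0,0,8.4],"dr":[0,0,0],"fingers":-0.3},{"delta_pos":[0,0,8.4],"dr":[0,0,0],"fingers":-0.3}])

```text
time: 27.58
tool_pos: [0.4325, 0.2451, 0.0647]
tool_rot: [3.141, 0.003, 0.127]
contact_force: [-0.0, 0.9, 0.8]
opening: 0.0595
grip_force: 0.0
```

>>> step_arm(increments=[{"delta_pos":[0,0,0],"dr":[0,0,0],"fingers":1},{"delta_pos":[0,0,0],"dr":[0,0,0],"fingers":1},{"delta_pos":[0,0,0],"dr":[0,0,0],"fingers":1},{"delta_pos":[0,0,0],"dr":[0,0,0],"fingers":1},{"delta_pos":[0,0,0],"dr":[0,0,0],"fingers":1}], newtons=15)

```text
time: 28.2
tool_pos: [0.4334, 0.2464, 0.0664]
tool_rot: [-3.141, -0.002, 0.127]
contact_force: [-0.5, -0.3, 1.7]
opening: 0.0166
grip_force: 15.0
```

>>> step_arm(increments=[{"delta_pos":[0,0,0],"dr":[0,0,0],"fingers":1},{"delta_pos":[0,0,-1],"dr":[0,0,0],"fingers":1},{"delta_pos":[0,0,-4],"dr":[0,0,0],"fingers":1},{"delta_pos":[0,0,-8],"dr":[0,0,0],"fingers":1},{"delta_pos":[0,0,-12],"dr":[0,0,0],"fingers":1}])

```text
time: 28.82
tool_pos: [0.433, 0.2462, 0.188]
tool_rot: [-3.141, -0.002, 0.126]
contact_force: [0.6, 0.5, 0.6]
opening: 0.0168
grip_force: 15.0
```

>>> step_arm(increments=[{"delta_pos":[0.9,2.3,-0.9],"dr":[0,0,-7],"fingers":1},{"delta_pos":[2,5.3,-0.9],"dr":[0,0,-16],"fingers":1},{"delta_pos":[3.1,8.3,-0.9],"dr":[0,0,-25],"fingers":1},{"delta_pos":[4.3,11.4,-0.9],"dr":[0,0,-34],"fingers":1},{"delta_pos":[5.03,13.39,-0.9],"dr":[0,0,-40.1],"fingers":1}])

```text
time: 29.45
tool_pos: [0.5005, 0.1185, 0.1958]
tool_rot: [3.141, -0.002, 0.829]
contact_force: [0.0, 0.5, 0.7]
opening: 0.0169
grip_force: 15.0
```

>>> step_arm(increments=[{"delta_pos":[-0.6,2.8,0],"dr":[0,0,-7.5],"fingers":1},{"delta_pos":[-1.4,6.2,0],"dr":[0,0,-16.5],"fingers":1},{"delta_pos":[-2.2,9.7,0],"dr":[0,0,-25.5],"fingers":1},{"delta_pos":[-3,13,0],"dr":[0,0,-34.5],"fingers":1},{"delta_pos":[-3.4,15.19,0],"dr":[0,0,-40.1],"fingers":1}])

```text
time: 30.08
tool_pos: [0.5892, -0.0096, 0.1957]
tool_rot: [3.14, -0.001, 1.529]
contact_force: [0.1, -0.1, -0.6]
opening: 0.0168
grip_force: 15.0
```

>>> step_arm(increments=[{"delta_pos":[0,0,0],"dr":[0,0,0],"fingers":1},{"delta_pos":[0,0,2],"dr":[0,0,0],"fingers":1},{"delta_pos":[0,0,4],"dr":[0,0,0],"fingers":1},{"delta_pos":[0,0,6],"dr":[0,0,0],"fingers":1},{"delta_pos":[0,0,6],"dr":[0,0,0],"fingers":1}])

```text
time: 30.7
tool_pos: [0.5872, -0.0071, 0.1342]
tool_rot: [-3.139, -0.002, 1.526]
contact_force: [-0.5, 1.2, 0.8]
opening: 0.0167
grip_force: 15.0
```

>>> step_arm(increments=[{"delta_pos":[0,0,0.6],"dr":[0,0,0],"fingers":1},{"delta_pos":[0,0,1],"dr":[0,0,0],"fingers":1},{"delta_pos":[0,0,1.3],"dr":[0,0,0],"fingers":1},{"delta_pos":[0,0,1.3],"dr":[0,0,0],"fingers":1},{"delta_pos":[0,0,1.3],"dr":[0,0,0],"fingers":1}])

```text
time: 31.32
tool_pos: [0.5889, -0.0082, 0.1224]
tool_rot: [3.14, -0.001, 1.526]
contact_force: [-0.4, -0.6, 0.2]
opening: 0.0166
grip_force: 15.0
```

>>> step_arm(increments=[{"delta_pos":[0,0,0.6],"dr":[0,0,0],"fingers":1},{"delta_pos":[0,0,1.2],"dr":[0,0,0],"fingers":1},{"delta_pos":[0,0,1.8],"dr":[0,0,0],"fingers":1},{"delta_pos":[0,0,2.4],"dr":[0,0,0],"fingers":1},{"delta_pos":[0,0,2.4],"dr":[0,0,0],"fingers":1}])

```text
time: 31.95
tool_pos: [0.5884, -0.008, 0.0975]
tool_rot: [3.142, -0.001, 1.526]
contact_force: [0.1, -0.6, -0.8]
opening: 0.0166
grip_force: 15.0
```

>>> step_arm(increments=[{"delta_pos":[0,0,0.3],"dr":[0,0,0],"fingers":1},{"delta_pos":[0,0,0.6],"dr":[0,0,0],"fingers":1},{"delta_pos":[0,0,0.9],"dr":[0,0,0],"fingers":1},{"delta_pos":[0,0,0.9],"dr":[0,0,0],"fingers":1},{"delta_pos":[0,0,0.9],"dr":[0,0,0],"fingers":1}])

```text
time: 32.58
tool_pos: [0.5889, -0.0081, 0.0894]
tool_rot: [3.14, -0.001, 1.526]
contact_force: [0.7, 0.4, 2.8]
opening: 0.016
grip_force: 15.0
```

```bash
python3 - <<'E'
import json
from scipy.spatial.transform import Rotation as R
json.dump({'p':[.5887,-.0081,.0892],'r':R.from_euler('xyz',[180,0,87.4],degrees=True).as_rotvec().tolist()},open('cmd.json','w'))
E
python3 plan.py "0.5887 -0.0081 0.1892 87.4" "0.545 0.12 0.18 47.3" "0.5043 0.2560 0.15 7.2" "0.5043 0.2560 0.066 7.2" "0.5043 0.2560 0.186 7.2" "0.545 0.12 0.195 47.3" "0.5862 -0.068 0.195 87.4" "0.5862 -0.068 0.135 87.4" "0.5862 -0.068 0.122 87.4" "0.5862 -0.068 0.098 87.4" "0.5862 -0.068 0.089 87.4"
```

```text
0.5887 -0.0081 0.1892 87.4 -> [-0.0, 0.0, -10.0] [0.0, 0.0, 0.0]
0.545 0.12 0.18 47.3 -> [12.6, -4.95, 0.92] [0.0, -0.0, 40.1]
0.5043 0.2560 0.15 7.2 -> [7.24, -12.21, 3.0] [-0.0, -0.0, 40.1]
0.5043 0.2560 0.066 7.2 -> [-0.0, 0.0, 8.4] [-0.0, -0.0, 0.0]
0.5043 0.2560 0.186 7.2 -> [-0.0, 0.0, -12.0] [-0.0, -0.0, 0.0]
0.545 0.12 0.195 47.3 -> [2.33, 14.01, -0.9] [-0.0, -0.0, -40.1]
0.5862 -0.068 0.195 87.4 -> [-11.02, 15.77, 0.0] [0.0, 0.0, -40.1]
0.5862 -0.068 0.135 87.4 -> [-0.0, 0.0, 6.0] [0.0, 0.0, 0.0]
0.5862 -0.068 0.122 87.4 -> [-0.0, 0.0, 1.3] [0.0, 0.0, 0.0]
0.5862 -0.068 0.098 87.4 -> [-0.0, 0.0, 2.4] [0.0, 0.0, 0.0]
0.5862 -0.068 0.089 87.4 -> [-0.0, 0.0, 0.9] [0.0, 0.0, 0.0]
```

>>> step_arm(increments=[{"delta_pos":[0,0,0],"dr":[0,0,0],"fingers":0.35},{"delta_pos":[0,0,0],"dr":[0,0,0],"fingers":0.35},{"delta_pos":[0,0,-2],"dr":[0,0,0],"fingers":0.35},{"delta_pos":[0,0,-6],"dr":[0,0,0],"fingers":0.35},{"delta_pos":[0,0,-10],"dr":[0,0,0],"fingers":0.35}])

```text
time: 33.2
tool_pos: [0.5883, -0.0081, 0.1899]
tool_rot: [3.141, -0.001, 1.526]
contact_force: [1.0, -0.4, 0.7]
opening: 0.0301
grip_force: 0.0
```

>>> step_arm(increments=[{"delta_pos":[2.5,-1,0],"dr":[0,0,8],"fingers":0},{"delta_pos":[5,-2,0],"dr":[0,0,17],"fingers":-0.3},{"delta_pos":[8,-3.1,0.5],"dr":[0,0,26],"fingers":-0.3},{"delta_pos":[11,-4.3,0.9],"dr":[0,0,35],"fingers":-0.3},{"delta_pos":[12.6,-4.95,0.92],"dr":[0,0,40.1],"fingers":-0.3}])

```text
time: 33.83
tool_pos: [0.5439, 0.1213, 0.1796]
tool_rot: [-3.141, -0.001, 0.824]
contact_force: [0.6, -0.6, 0.4]
opening: 0.0595
grip_force: 0.0
```

>>> step_arm(increments=[{"delta_pos":[1.6,-2.6,0.5],"dr":[0,0,8.5],"fingers":-0.3},{"delta_pos":[3.2,-5.4,1],"dr":[0,0,18],"fingers":-0.3},{"delta_pos":[4.9,-8.2,2],"dr":[0,0,27],"fingers":-0.3},{"delta_pos":[6.5,-11,3],"dr":[0,0,36],"fingers":-0.3},{"delta_pos":[7.24,-12.21,3],"dr":[0,0,40.1],"fingers":-0.3}])

```text
time: 34.45
tool_pos: [0.5028, 0.2573, 0.1491]
tool_rot: [-3.141, 0.001, 0.125]
contact_force: [0.4, 0.4, 0.5]
opening: 0.0598
grip_force: 0.0
```

>>> step_arm(increments=[{"delta_pos":[0,0,0],"dr":[0,0,0],"fingers":-0.3},{"delta_pos":[0,0,2.5],"dr":[0,0,0],"fingers":-0.3},{"delta_pos":[0,0,5.5],"dr":[0,0,0],"fingers":-0.3},{"delta_pos":[0,0,8.4],"dr":[0,0,0],"fingers":-0.3},{"delta_pos":[0,0,8.4],"dr":[0,0,0],"fingers":-0.3}])

```text
time: 35.08
tool_pos: [0.5031, 0.2547, 0.0644]
tool_rot: [3.141, 0.003, 0.127]
contact_force: [-0.4, 0.9, 0.3]
opening: 0.0599
grip_force: 0.0
```

>>> step_arm(increments=[{"delta_pos":[0,0,0],"dr":[0,0,0],"fingers":1},{"delta_pos":[0,0,0],"dr":[0,0,0],"fingers":1},{"delta_pos":[0,0,0],"dr":[0,0,0],"fingers":1},{"delta_pos":[0,0,0],"dr":[0,0,0],"fingers":1},{"delta_pos":[0,0,0],"dr":[0,0,0],"fingers":1}])

```text
time: 35.7
tool_pos: [0.5043, 0.2561, 0.0664]
tool_rot: [-3.141, -0.002, 0.127]
contact_force: [0.1, -0.5, 2.4]
opening: 0.0167
grip_force: 15.0
```

>>> step_arm(increments=[{"delta_pos":[0,0,0],"dr":[0,0,0],"fingers":1},{"delta_pos":[0,0,-1],"dr":[0,0,0],"fingers":1},{"delta_pos":[0,0,-4],"dr":[0,0,0],"fingers":1},{"delta_pos":[0,0,-8],"dr":[0,0,0],"fingers":1},{"delta_pos":[0,0,-12],"dr":[0,0,0],"fingers":1}])

```text
time: 36.33
tool_pos: [0.5039, 0.2559, 0.1879]
tool_rot: [-3.141, -0.002, 0.126]
contact_force: [0.4, 0.1, -0.4]
opening: 0.0167
grip_force: 15.0
```

>>> step_arm(increments=[{"delta_pos":[0.4,2.5,-0.9],"dr":[0,0,-7],"fingers":1},{"delta_pos":[0.9,5.5,-0.9],"dr":[0,0,-16],"fingers":1},{"delta_pos":[1.4,8.6,-0.9],"dr":[0,0,-25],"fingers":1},{"delta_pos":[2,11.9,-0.9],"dr":[0,0,-34],"fingers":1},{"delta_pos":[2.33,14.01,-0.9],"dr":[0,0,-40.1],"fingers":1}])

```text
time: 36.95
tool_pos: [0.5452, 0.1184, 0.1957]
tool_rot: [3.141, -0.002, 0.829]
contact_force: [-0.7, 0.6, -0.1]
opening: 0.0164
grip_force: 15.0
```

>>> step_arm(increments=[{"delta_pos":[-2.2,3.1,0],"dr":[0,0,-8],"fingers":1},{"delta_pos":[-4.7,6.7,0],"dr":[0,0,-17],"fingers":1},{"delta_pos":[-7.2,10.3,0],"dr":[0,0,-26],"fingers":1},{"delta_pos":[-9.6,13.7,0],"dr":[0,0,-35],"fingers":1},{"delta_pos":[-11.02,15.77,0],"dr":[0,0,-40.1],"fingers":1}])

```text
time: 37.58
tool_pos: [0.5863, -0.0701, 0.1955]
tool_rot: [3.14, -0.001, 1.528]
contact_force: [0.1, -0.6, -0.6]
opening: 0.0167
grip_force: 15.0
```

>>> step_arm(increments=[{"delta_pos":[0,0,0],"dr":[0,0,0],"fingers":1},{"delta_pos":[0,0,2],"dr":[0,0,0],"fingers":1},{"delta_pos":[0,0,4],"dr":[0,0,0],"fingers":1},{"delta_pos":[0,0,6],"dr":[0,0,0],"fingers":1},{"delta_pos":[0,0,6],"dr":[0,0,0],"fingers":1}])

```text
time: 38.2
tool_pos: [0.5851, -0.0666, 0.1339]
tool_rot: [-3.14, -0.002, 1.526]
contact_force: [0.6, 0.7, 0.0]
opening: 0.0168
grip_force: 15.0
```

>>> step_arm(increments=[{"delta_pos":[0,0,0],"dr":[0,0,0],"fingers":1},{"delta_pos":[0,0,0.6],"dr":[0,0,0],"fingers":1},{"delta_pos":[0,0,1],"dr":[0,0,0],"fingers":1},{"delta_pos":[0,0,1.3],"dr":[0,0,0],"fingers":1},{"delta_pos":[0,0,1.3],"dr":[0,0,0],"fingers":1}])

```text
time: 38.83
tool_pos: [0.5861, -0.068, 0.1217]
tool_rot: [3.141, -0.001, 1.526]
contact_force: [-0.3, -0.5, -0.7]
opening: 0.0163
grip_force: 15.0
```

>>> step_arm(increments=[{"delta_pos":[0,0,0.6],"dr":[0,0,0],"fingers":1},{"delta_pos":[0,0,1.2],"dr":[0,0,0],"fingers":1},{"delta_pos":[0,0,1.8],"dr":[0,0,0],"fingers":1},{"delta_pos":[0,0,2.4],"dr":[0,0,0],"fingers":1},{"delta_pos":[0,0,2.4],"dr":[0,0,0],"fingers":1}])

```text
time: 39.45
tool_pos: [0.5859, -0.0679, 0.0972]
tool_rot: [3.141, -0.001, 1.526]
contact_force: [-0.1, 0.1, 0.3]
opening: 0.0163
grip_force: 15.0
```

>>> step_arm(increments=[{"delta_pos":[0,0,0.3],"dr":[0,0,0],"fingers":1},{"delta_pos":[0,0,0.6],"dr":[0,0,0],"fingers":1},{"delta_pos":[0,0,0.9],"dr":[0,0,0],"fingers":1},{"delta_pos":[0,0,0.9],"dr":[0,0,0],"fingers":1},{"delta_pos":[0,0,0.9],"dr":[0,0,0],"fingers":1}])

```text
time: 40.08
tool_pos: [0.5866, -0.068, 0.0893]
tool_rot: [3.139, -0.001, 1.526]
contact_force: [0.3, -0.5, 2.7]
opening: 0.0166
grip_force: 15.0
```

```bash
python3 plan.py "0.5862 -0.068 0.189 87.4" "0.56 0.10 0.18 47.3" "0.5397 0.2603 0.15 7.2" "0.5397 0.2603 0.066 7.2" "0.5397 0.2603 0.186 7.2" "0.56 0.10 0.195 47.3" "0.5848 -0.098 0.195 87.4" "0.5848 -0.098 0.089 87.4"  "0.5848 -0.098 0.189 87.4" "0.57 0.085 0.18 47.3" "0.5755 0.2647 0.15 7.2" "0.5755 0.2647 0.066 7.2" "0.5755 0.2647 0.186 7.2" "0.575 0.08 0.195 47.3" "0.5835 -0.128 0.195 87.4"  "0.5835 -0.128 0.089 87.4"
```

```text
0.5862 -0.068 0.189 87.4 -> [-0.0, 0.0, -10.0] [0.0, 0.0, 0.0]
0.56 0.10 0.18 47.3 -> [16.66, -3.38, 0.9] [0.0, -0.0, 40.1]
0.5397 0.2603 0.15 7.2 -> [10.41, -12.36, 3.0] [-0.0, -0.0, 40.1]
0.5397 0.2603 0.066 7.2 -> [-0.0, 0.0, 8.4] [-0.0, -0.0, 0.0]
0.5397 0.2603 0.186 7.2 -> [-0.0, 0.0, -12.0] [-0.0, -0.0, 0.0]
0.56 0.10 0.195 47.3 -> [0.0, 16.16, -0.9] [-0.0, -0.0, -40.1]
0.5848 -0.098 0.195 87.4 -> [-12.87, 15.25, 0.0] [0.0, 0.0, -40.1]
0.5848 -0.098 0.089 87.4 -> [0.0, 0.0, 10.6] [0.0, 0.0, 0.0]
0.5848 -0.098 0.189 87.4 -> [0.0, 0.0, -10.0] [0.0, 0.0, 0.0]
0.57 0.085 0.18 47.3 -> [18.22, -2.31, 0.9] [0.0, -0.0, 40.1]
0.5755 0.2647 0.15 7.2 -> [13.58, -11.78, 3.0] [-0.0, -0.0, 40.1]
0.5755 0.2647 0.066 7.2 -> [0.0, 0.0, 8.4] [-0.0, -0.0, 0.0]
0.5755 0.2647 0.186 7.2 -> [0.0, 0.0, -12.0] [-0.0, -0.0, 0.0]
0.575 0.08 0.195 47.3 -> [-2.36, 18.32, -0.9] [-0.0, -0.0, -40.1]
0.5835 -0.128 0.195 87.4 -> [-14.71, 14.73, 0.0] [0.0, 0.0, -40.1]
0.5835 -0.128 0.089 87.4 -> [-0.0, -0.0, 10.6] [0.0, 0.0, 0.0]
```

>>> step_arm(increments=[{"delta_pos":[0,0,0],"dr":[0,0,0],"fingers":0.35},{"delta_pos":[0,0,0],"dr":[0,0,0],"fingers":0.35},{"delta_pos":[0,0,-2],"dr":[0,0,0],"fingers":0.35},{"delta_pos":[0,0,-6],"dr":[0,0,0],"fingers":0.35},{"delta_pos":[0,0,-10],"dr":[0,0,0],"fingers":0.35}])

```text
time: 40.7
tool_pos: [0.5858, -0.068, 0.1895]
tool_rot: [3.142, -0.001, 1.526]
contact_force: [-0.1, 0.5, -0.2]
opening: 0.03
grip_force: 0.0
```

>>> step_arm(increments=[{"delta_pos":[3,-0.6,0],"dr":[0,0,8],"fingers":0},{"delta_pos":[6.8,-1.4,0],"dr":[0,0,17],"fingers":-0.3},{"delta_pos":[10.6,-2.2,0.5],"dr":[0,0,26],"fingers":-0.3},{"delta_pos":[14.4,-2.9,0.9],"dr":[0,0,35],"fingers":-0.3},{"delta_pos":[16.66,-3.38,0.9],"dr":[0,0,40.1],"fingers":-0.3}])

```text
time: 41.32
tool_pos: [0.559, 0.1017, 0.1795]
tool_rot: [-3.141, -0.001, 0.824]
contact_force: [0.4, -0.3, 0.4]
opening: 0.0598
grip_force: 0.0
```

>>> step_arm(increments=[{"delta_pos":[2.2,-2.6,0.5],"dr":[0,0,8.5],"fingers":-0.3},{"delta_pos":[4.6,-5.5,1],"dr":[0,0,18],"fingers":-0.3},{"delta_pos":[7,-8.3,2],"dr":[0,0,27],"fingers":-0.3},{"delta_pos":[9.3,-11,3],"dr":[0,0,36],"fingers":-0.3},{"delta_pos":[10.41,-12.36,3],"dr":[0,0,40.1],"fingers":-0.3}])

```text
time: 41.95
tool_pos: [0.5383, 0.2618, 0.1489]
tool_rot: [-3.141, 0.001, 0.125]
contact_force: [-0.1, -0.8, 1.0]
opening: 0.06
grip_force: 0.0
```

>>> step_arm(increments=[{"delta_pos":[0,0,0],"dr":[0,0,0],"fingers":-0.3},{"delta_pos":[0,0,2.5],"dr":[0,0,0],"fingers":-0.3},{"delta_pos":[0,0,5.5],"dr":[0,0,0],"fingers":-0.3},{"delta_pos":[0,0,8.4],"dr":[0,0,0],"fingers":-0.3},{"delta_pos":[0,0,8.4],"dr":[0,0,0],"fingers":-0.3}])

```text
time: 42.58
tool_pos: [0.5384, 0.2587, 0.0642]
tool_rot: [3.141, 0.003, 0.127]
contact_force: [-0.4, 0.1, 0.7]
opening: 0.0599
grip_force: 0.0
```

>>> step_arm(increments=[{"delta_pos":[0,0,0],"dr":[0,0,0],"fingers":1},{"delta_pos":[0,0,0],"dr":[0,0,0],"fingers":1},{"delta_pos":[0,0,0],"dr":[0,0,0],"fingers":1},{"delta_pos":[0,0,0],"dr":[0,0,0],"fingers":1},{"delta_pos":[0,0,0],"dr":[0,0,0],"fingers":1}])

```text
time: 43.2
tool_pos: [0.5397, 0.2604, 0.0664]
tool_rot: [-3.141, -0.002, 0.127]
contact_force: [-0.2, -0.1, 1.3]
opening: 0.0167
grip_force: 15.0
```

>>> step_arm(increments=[{"delta_pos":[0,0,0],"dr":[0,0,0],"fingers":1},{"delta_pos":[0,0,-1],"dr":[0,0,0],"fingers":1},{"delta_pos":[0,0,-4],"dr":[0,0,0],"fingers":1},{"delta_pos":[0,0,-8],"dr":[0,0,0],"fingers":1},{"delta_pos":[0,0,-12],"dr":[0,0,0],"fingers":1}])

```text
time: 43.82
tool_pos: [0.5393, 0.2602, 0.188]
tool_rot: [-3.141, -0.002, 0.127]
contact_force: [0.8, 0.5, -0.1]
opening: 0.0166
grip_force: 15.0
```

>>> step_arm(increments=[{"delta_pos":[0,3,-0.9],"dr":[0,0,-7],"fingers":1},{"delta_pos":[0,6.5,-0.9],"dr":[0,0,-16],"fingers":1},{"delta_pos":[0,10,-0.9],"dr":[0,0,-25],"fingers":1},{"delta_pos":[0,13.7,-0.9],"dr":[0,0,-34],"fingers":1},{"delta_pos":[0,16.16,-0.9],"dr":[0,0,-40.1],"fingers":1}])

```text
time: 44.45
tool_pos: [0.56, 0.0983, 0.1958]
tool_rot: [3.141, -0.002, 0.829]
contact_force: [-0.3, 0.4, -0.1]
opening: 0.0167
grip_force: 15.0
```

>>> step_arm(increments=[{"delta_pos":[-2.6,3.1,0],"dr":[0,0,-8],"fingers":1},{"delta_pos":[-5.5,6.5,0],"dr":[0,0,-17],"fingers":1},{"delta_pos":[-8.4,10,0],"dr":[0,0,-26],"fingers":1},{"delta_pos":[-11.2,13.3,0],"dr":[0,0,-35],"fingers":1},{"delta_pos":[-12.87,15.25,0],"dr":[0,0,-40.1],"fingers":1}])

```text
time: 45.08
tool_pos: [0.5848, -0.1003, 0.1955]
tool_rot: [3.14, -0.001, 1.528]
contact_force: [-0.7, 0.3, 0.1]
opening: 0.0169
grip_force: 15.0
```

>>> step_arm(increments=[{"delta_pos":[0,0,0],"dr":[0,0,0],"fingers":1},{"delta_pos":[0,0,2],"dr":[0,0,0],"fingers":1},{"delta_pos":[0,0,4],"dr":[0,0,0],"fingers":1},{"delta_pos":[0,0,6],"dr":[0,0,0],"fingers":1},{"delta_pos":[0,0,6],"dr":[0,0,0],"fingers":1}])

```text
time: 45.7
tool_pos: [0.5839, -0.0966, 0.1339]
tool_rot: [-3.14, -0.002, 1.526]
contact_force: [0.2, -0.8, 1.0]
opening: 0.0164
grip_force: 15.0
```

>>> step_arm(increments=[{"delta_pos":[0,0,0],"dr":[0,0,0],"fingers":1},{"delta_pos":[0,0,0.6],"dr":[0,0,0],"fingers":1},{"delta_pos":[0,0,1],"dr":[0,0,0],"fingers":1},{"delta_pos":[0,0,1.3],"dr":[0,0,0],"fingers":1},{"delta_pos":[0,0,1.3],"dr":[0,0,0],"fingers":1}])

```text
time: 46.32
tool_pos: [0.5847, -0.098, 0.1216]
tool_rot: [3.141, -0.001, 1.526]
contact_force: [0.1, -0.1, -0.6]
opening: 0.0167
grip_force: 15.0
```

Tube D is in its well. Now I'll lower it, then fetch tube E.

>>> step_arm(increments=[{"delta_pos":[0,0,0.6],"dr":[0,0,0],"fingers":1},{"delta_pos":[0,0,1.2],"dr":[0,0,0],"fingers":1},{"delta_pos":[0,0,1.8],"dr":[0,0,0],"fingers":1},{"delta_pos":[0,0,2.4],"dr":[0,0,0],"fingers":1},{"delta_pos":[0,0,2.4],"dr":[0,0,0],"fingers":1}])

```text
time: 46.95
tool_pos: [0.5845, -0.0979, 0.0972]
tool_rot: [3.141, -0.001, 1.526]
contact_force: [-1.0, 0.4, 0.5]
opening: 0.0164
grip_force: 15.0
```

>>> step_arm(increments=[{"delta_pos":[0,0,0.3],"dr":[0,0,0],"fingers":1},{"delta_pos":[0,0,0.6],"dr":[0,0,0],"fingers":1},{"delta_pos":[0,0,0.9],"dr":[0,0,0],"fingers":1},{"delta_pos":[0,0,0.9],"dr":[0,0,0],"fingers":1},{"delta_pos":[0,0,0.9],"dr":[0,0,0],"fingers":1}])

```text
time: 47.58
tool_pos: [0.5851, -0.0981, 0.0893]
tool_rot: [3.14, -0.001, 1.526]
contact_force: [-0.4, -0.2, 3.1]
opening: 0.0166
grip_force: 15.0
```

>>> step_arm(increments=[{"delta_pos":[0,0,0],"dr":[0,0,0],"fingers":0.35},{"delta_pos":[0,0,0],"dr":[0,0,0],"fingers":0.35},{"delta_pos":[0,0,-2],"dr":[0,0,0],"fingers":0.35},{"delta_pos":[0,0,-6],"dr":[0,0,0],"fingers":0.35},{"delta_pos":[0,0,-10],"dr":[0,0,0],"fingers":0.35}])

```text
time: 48.2
tool_pos: [0.5845, -0.098, 0.1895]
tool_rot: [3.141, -0.001, 1.526]
contact_force: [-0.3, -0.9, -0.8]
opening: 0.0297
grip_force: 0.0
```

>>> step_arm(increments=[{"delta_pos":[3.4,-0.4,0],"dr":[0,0,8],"fingers":0},{"delta_pos":[7.5,-0.9,0],"dr":[0,0,17],"fingers":-0.3},{"delta_pos":[11.7,-1.5,0.5],"dr":[0,0,26],"fingers":-0.3},{"delta_pos":[15.8,-2,0.9],"dr":[0,0,35],"fingers":-0.3},{"delta_pos":[18.22,-2.31,0.9],"dr":[0,0,40.1],"fingers":-0.3}])

```text
time: 48.82
tool_pos: [0.5692, 0.0869, 0.1794]
tool_rot: [-3.141, -0.001, 0.824]
contact_force: [-0.3, -0.0, 0.3]
opening: 0.0599
grip_force: 0.0
```

>>> step_arm(increments=[{"delta_pos":[2.9,-2.5,0.5],"dr":[0,0,8.5],"fingers":-0.3},{"delta_pos":[6,-5.2,1],"dr":[0,0,18],"fingers":-0.3},{"delta_pos":[9.1,-7.9,2],"dr":[0,0,27],"fingers":-0.3},{"delta_pos":[12.2,-10.5,3],"dr":[0,0,36],"fingers":-0.3},{"delta_pos":[13.58,-11.78,3],"dr":[0,0,40.1],"fingers":-0.3}])

```text
time: 49.45
tool_pos: [0.5743, 0.2667, 0.1487]
tool_rot: [-3.141, 0.001, 0.125]
contact_force: [-0.1, 0.1, 0.4]
opening: 0.0594
grip_force: 0.0
```

>>> step_arm(increments=[{"delta_pos":[0,0,0],"dr":[0,0,0],"fingers":-0.3},{"delta_pos":[0,0,2.5],"dr":[0,0,0],"fingers":-0.3},{"delta_pos":[0,0,5.5],"dr":[0,0,0],"fingers":-0.3},{"delta_pos":[0,0,8.4],"dr":[0,0,0],"fingers":-0.3},{"delta_pos":[0,0,8.4],"dr":[0,0,0],"fingers":-0.3}])

```text
time: 50.08
tool_pos: [0.574, 0.263, 0.0641]
tool_rot: [3.141, 0.004, 0.127]
contact_force: [-0.7, 0.6, 0.2]
opening: 0.0594
grip_force: 0.0
```

>>> step_arm(increments=[{"delta_pos":[0,0,0],"dr":[0,0,0],"fingers":1},{"delta_pos":[0,0,0],"dr":[0,0,0],"fingers":1},{"delta_pos":[0,0,0],"dr":[0,0,0],"fingers":1},{"delta_pos":[0,0,0],"dr":[0,0,0],"fingers":1},{"delta_pos":[0,0,0],"dr":[0,0,0],"fingers":1}])

```text
time: 50.7
tool_pos: [0.5754, 0.2648, 0.0665]
tool_rot: [-3.141, -0.002, 0.127]
contact_force: [0.0, 0.4, 1.6]
opening: 0.0165
grip_force: 15.0
```

>>> step_arm(increments=[{"delta_pos":[0,0,0],"dr":[0,0,0],"fingers":1},{"delta_pos":[0,0,-1],"dr":[0,0,0],"fingers":1},{"delta_pos":[0,0,-4],"dr":[0,0,0],"fingers":1},{"delta_pos":[0,0,-8],"dr":[0,0,0],"fingers":1},{"delta_pos":[0,0,-12],"dr":[0,0,0],"fingers":1}])

```text
time: 51.32
tool_pos: [0.5751, 0.2646, 0.188]
tool_rot: [-3.141, -0.002, 0.126]
contact_force: [0.2, 1.0, 0.7]
opening: 0.0165
grip_force: 15.0
```

>>> step_arm(increments=[{"delta_pos":[-0.4,3.2,-0.9],"dr":[0,0,-7],"fingers":1},{"delta_pos":[-0.9,7.3,-0.9],"dr":[0,0,-16],"fingers":1},{"delta_pos":[-1.5,11.4,-0.9],"dr":[0,0,-25],"fingers":1},{"delta_pos":[-2,15.6,-0.9],"dr":[0,0,-34],"fingers":1},{"delta_pos":[-2.36,18.32,-0.9],"dr":[0,0,-40.1],"fingers":1}])

```text
time: 51.95
tool_pos: [0.5749, 0.0781, 0.1958]
tool_rot: [3.141, -0.002, 0.829]
contact_force: [0.4, -0.1, -0.6]
opening: 0.0165
grip_force: 15.0
```

>>> step_arm(increments=[{"delta_pos":[-2.9,2.9,0],"dr":[0,0,-8],"fingers":1},{"delta_pos":[-6.2,6.2,0],"dr":[0,0,-17],"fingers":1},{"delta_pos":[-9.5,9.5,0],"dr":[0,0,-26],"fingers":1},{"delta_pos":[-12.8,12.8,0],"dr":[0,0,-35],"fingers":1},{"delta_pos":[-14.71,14.73,0],"dr":[0,0,-40.1],"fingers":1}])

```text
time: 52.58
tool_pos: [0.5835, -0.1304, 0.1955]
tool_rot: [3.14, -0.001, 1.528]
contact_force: [-0.7, -0.4, -1.1]
opening: 0.0165
grip_force: 15.0
```

>>> step_arm(increments=[{"delta_pos":[0,0,0],"dr":[0,0,0],"fingers":1},{"delta_pos":[0,0,2],"dr":[0,0,0],"fingers":1},{"delta_pos":[0,0,4],"dr":[0,0,0],"fingers":1},{"delta_pos":[0,0,6],"dr":[0,0,0],"fingers":1},{"delta_pos":[0,0,6],"dr":[0,0,0],"fingers":1}])

```text
time: 53.2
tool_pos: [0.5828, -0.1265, 0.1338]
tool_rot: [-3.14, -0.002, 1.526]
contact_force: [0.1, 0.2, 0.4]
opening: 0.0165
grip_force: 15.0
```

>>> step_arm(increments=[{"delta_pos":[0,0,0],"dr":[0,0,0],"fingers":1},{"delta_pos":[0,0,0.6],"dr":[0,0,0],"fingers":1},{"delta_pos":[0,0,1],"dr":[0,0,0],"fingers":1},{"delta_pos":[0,0,1.3],"dr":[0,0,0],"fingers":1},{"delta_pos":[0,0,1.3],"dr":[0,0,0],"fingers":1}])

```text
time: 53.82
tool_pos: [0.5835, -0.128, 0.1215]
tool_rot: [3.141, -0.001, 1.526]
contact_force: [-0.2, 0.1, -0.7]
opening: 0.0167
grip_force: 15.0
```

>>> step_arm(increments=[{"delta_pos":[0,0,0.6],"dr":[0,0,0],"fingers":1},{"delta_pos":[0,0,1.2],"dr":[0,0,0],"fingers":1},{"delta_pos":[0,0,1.8],"dr":[0,0,0],"fingers":1},{"delta_pos":[0,0,2.4],"dr":[0,0,0],"fingers":1},{"delta_pos":[0,0,2.4],"dr":[0,0,0],"fingers":1}])

```text
time: 54.45
tool_pos: [0.5833, -0.1278, 0.0972]
tool_rot: [3.141, -0.001, 1.526]
contact_force: [-0.8, -0.4, -0.0]
opening: 0.0167
grip_force: 15.0
```

>>> step_arm(increments=[{"delta_pos":[0,0,0.3],"dr":[0,0,0],"fingers":1},{"delta_pos":[0,0,0.6],"dr":[0,0,0],"fingers":1},{"delta_pos":[0,0,0.9],"dr":[0,0,0],"fingers":1},{"delta_pos":[0,0,0.9],"dr":[0,0,0],"fingers":1},{"delta_pos":[0,0,0.9],"dr":[0,0,0],"fingers":1}])

```text
time: 55.08
tool_pos: [0.584, -0.1281, 0.0894]
tool_rot: [3.139, -0.001, 1.526]
contact_force: [-0.8, 0.2, 4.9]
opening: 0.0164
grip_force: 15.0
```

>>> step_arm(increments=[{"delta_pos":[0,0,0],"dr":[0,0,0],"fingers":0.45},{"delta_pos":[0,0,0],"dr":[0,0,0],"fingers":0.45},{"delta_pos":[0,0,-2],"dr":[0,0,0],"fingers":0.45},{"delta_pos":[0,0,-6],"dr":[0,0,0],"fingers":0.45},{"delta_pos":[0,0,-10],"dr":[0,0,0],"fingers":0.45}])

```text
time: 55.7
tool_pos: [0.5832, -0.1279, 0.1893]
tool_rot: [3.142, -0.002, 1.526]
contact_force: [1.1, -0.5, -0.5]
opening: 0.0254
grip_force: 0.0
```

```bash
python3 plan.py "0.5835 -0.128 0.189 87.4" "0.590 0.0665 0.189 87.4"
```

```text
0.5835 -0.128 0.189 87.4 -> [-0.0, -0.0, -10.0] [0.0, 0.0, 0.0]
0.590 0.0665 0.189 87.4 -> [19.46, -0.24, -0.0] [0.0, 0.0, 0.0]
```

>>> step_arm(increments=[{"delta_pos":[4,0,0],"dr":[0,0,0],"fingers":0.2},{"delta_pos":[9,-0.1,0],"dr":[0,0,0],"fingers":-0.2},{"delta_pos":[14,-0.2,0],"dr":[0,0,0],"fingers":-0.2},{"delta_pos":[18,-0.2,0],"dr":[0,0,0],"fingers":-0.2},{"delta_pos":[19.46,-0.2,0],"dr":[0,0,0],"fingers":-0.2}])

```text
time: 56.32
tool_pos: [0.5899, 0.0686, 0.1887]
tool_rot: [3.141, -0.001, 1.529]
contact_force: [0.3, -0.5, -0.1]
opening: 0.055
grip_force: 0.0
```

```bash
python3 - <<'E'
from h import *
for n in('side','top','wrist'):
    P=viewer.camera_params(n);im=snap(n,n+'9');h=cv2.cvtColor(im,cv2.COLOR_RGB2HSV).astype(int);H,S,V=h[...,0],h[...,1],h[...,2]
    m=((H>120)&(H<155)&(S>40)).astype(np.uint8)
    nn,l,s,c=cv2.connectedComponentsWithStats(m)
    E=[proj(n,[.5876+.00135*k,-.038+.03*k,z],P).round(0) for k in range(-3,2) for z in(.120,.108,.095)]
    print(n,'expect',[e.tolist() for e in E])
    lo=np.min(E,0)-25;hi=np.max(E,0)+25
    print([(s[i].tolist()) for i in range(1,nn) if s[i,4]>5 and (c[i]>lo).all() and (c[i]<hi).all()])
E
```

```text
side expect [[248.0, 200.0], [248.0, 204.0], [248.0, 207.0], [243.0, 205.0], [243.0, 209.0], [243.0, 212.0], [238.0, 210.0], [238.0, 214.0], [238.0, 217.0], [233.0, 215.0], [233.0, 219.0], [233.0, 223.0], [227.0, 221.0], [228.0, 224.0], [228.0, 228.0]]
[[205, 182, 6, 3, 7], [213, 183, 4, 4, 9], [219, 188, 5, 3, 6], [213, 194, 5, 4, 7], [225, 200, 26, 31, 278], [216, 244, 3, 8, 10]]
top expect [[276.0, 190.0], [276.0, 191.0], [276.0, 191.0], [265.0, 189.0], [265.0, 190.0], [265.0, 191.0], [254.0, 188.0], [254.0, 189.0], [254.0, 190.0], [243.0, 188.0], [243.0, 188.0], [243.0, 189.0], [232.0, 187.0], [232.0, 188.0], [233.0, 188.0]]
[[231, 186, 5, 6, 25], [241, 186, 6, 7, 27], [252, 188, 5, 5, 18], [263, 189, 5, 5, 19], [274, 189, 5, 6, 24]]
wrist expect [[289.0, 442.0], [289.0, 430.0], [288.0, 417.0], [289.0, 414.0], [289.0, 403.0], [289.0, 391.0], [289.0, 385.0], [289.0, 374.0], [289.0, 363.0], [289.0, 354.0], [289.0, 344.0], [289.0, 334.0], [289.0, 321.0], [289.0, 312.0], [289.0, 303.0]]
[[287, 295, 6, 2, 8], [280, 328, 19, 33, 552]]
```

```bash
python3 - <<'E'
from h import *
im=cv2.imread('pics/side9.png');h=cv2.cvtColor(im,cv2.COLOR_BGR2HSV).astype(int);m=(h[...,0]>120)&(h[...,0]<155)&(h[...,1]>40)
for c in range(226,251): r=np.where(m[195:235,c])[0]+195; print(c,r.min(),r.max(),end='; ')
print(robot.observe()['tool_pos'])
E
```

```text
226 221 230; 227 220 230; 228 221 230; 229 221 230; 230 215 229; 231 215 225; 232 215 225; 233 215 227; 234 215 227; 235 211 224; 236 210 220; 237 210 220; 238 209 219; 239 209 219; 240 206 219; 241 205 214; 242 205 214; 243 204 214; 244 205 214; 245 201 213; 246 200 209; 247 200 209; 248 200 209; 249 200 209; 250 205 207; [0.59019437 0.06626042 0.1888079 ]
```

>>> step_arm(increments=[{"delta_pos":[0,0.05,2],"dr":[0,0,0],"fingers":-0.2},{"delta_pos":[0,0.05,5],"dr":[0,0,0],"fingers":-0.2},{"delta_pos":[0,0.05,9],"dr":[0,0,0],"fingers":-0.2},{"delta_pos":[0,0.05,12],"dr":[0,0,0],"fingers":-0.2},{"delta_pos":[0,0.05,12.7],"dr":[0,0,0],"fingers":-0.2}])

```text
time: 57.1
tool_pos: [0.5897, 0.0648, 0.0601]
tool_rot: [-3.139, -0.001, 1.524]
contact_force: [0.7, 0.2, -1.1]
opening: 0.0552
grip_force: 0.0
```

>>> step_arm(increments=[{"delta_pos":[0,0,0],"dr":[0,0,0],"fingers":1},{"delta_pos":[0,0,0],"dr":[0,0,0],"fingers":1},{"delta_pos":[0,0,0],"dr":[0,0,0],"fingers":1},{"delta_pos":[0,0,0],"dr":[0,0,0],"fingers":1},{"delta_pos":[0,0,0],"dr":[0,0,0],"fingers":1}], newtons=25)

```text
time: 57.72
tool_pos: [0.5907, 0.0667, 0.0626]
tool_rot: [3.14, -0.001, 1.527]
contact_force: [-2.5, 0.2, 4.7]
opening: 0.0162
grip_force: 25.0
```

All five cap tops step evenly, so every tube is seated. Now I'll slide the carrier to the reading station.

>>> step_arm(increments=[{"delta_pos":[-0.3,0,0],"dr":[0,0,0],"fingers":1},{"delta_pos":[-0.8,0,0],"dr":[0,0,0],"fingers":1},{"delta_pos":[-1.4,-0.01,0],"dr":[0,0,0],"fingers":1},{"delta_pos":[-2.2,-0.02,0],"dr":[0,0,0],"fingers":1},{"delta_pos":[-3,-0.03,0],"dr":[0,0,0],"fingers":1}])

```text
time: 58.35
tool_pos: [0.5895, 0.0366, 0.0626]
tool_rot: [3.139, -0.001, 1.527]
contact_force: [-0.3, 1.0, 4.9]
opening: 0.0156
grip_force: 25.0
```

>>> step_arm(increments=[{"delta_pos":[-0.8,-0.01,0],"dr":[0,0,0],"fingers":1},{"delta_pos":[-1.6,-0.01,0],"dr":[0,0,0],"fingers":1},{"delta_pos":[-2.4,-0.02,0],"dr":[0,0,0],"fingers":1},{"delta_pos":[-3.2,-0.02,0],"dr":[0,0,0],"fingers":1},{"delta_pos":[-4,-0.03,0],"dr":[0,0,0],"fingers":1}])

```text
time: 58.98
tool_pos: [0.5879, -0.0037, 0.0626]
tool_rot: [3.138, -0.001, 1.526]
contact_force: [1.4, 1.1, 4.6]
opening: 0.0157
grip_force: 25.0
```

>>> step_arm(increments=[{"delta_pos":[-0.8,0,0],"dr":[0,0,0],"fingers":1},{"delta_pos":[-1.5,0,0],"dr":[0,0,0],"fingers":1},{"delta_pos":[-2.1,-0.01,0],"dr":[0,0,0],"fingers":1},{"delta_pos":[-2.6,-0.02,0],"dr":[0,0,0],"fingers":1},{"delta_pos":[-3,-0.02,0],"dr":[0,0,0],"fingers":1}])

```text
time: 59.6
tool_pos: [0.5867, -0.0337, 0.0626]
tool_rot: [3.138, -0.001, 1.526]
contact_force: [1.8, 5.0, 6.7]
opening: 0.0158
grip_force: 25.0
```

>>> step_arm(increments=[{"delta_pos":[-0.2,0,0],"dr":[0,0,0],"fingers":1},{"delta_pos":[-0.4,0,0],"dr":[0,0,0],"fingers":1},{"delta_pos":[-0.6,0,0],"dr":[0,0,0],"fingers":1},{"delta_pos":[-0.8,0,0],"dr":[0,0,0],"fingers":1},{"delta_pos":[-0.9,0,0],"dr":[0,0,0],"fingers":1}])

```text
time: 60.22
tool_pos: [0.5863, -0.0425, 0.0626]
tool_rot: [3.138, -0.001, 1.526]
contact_force: [2.3, 1.2, 5.0]
opening: 0.0159
grip_force: 25.0
```

>>> step_arm(increments=[{"delta_pos":[-0.1,0,0],"dr":[0,0,0],"fingers":1},{"delta_pos":[-0.2,0,0],"dr":[0,0,0],"fingers":1},{"delta_pos":[-0.3,0,0],"dr":[0,0,0],"fingers":1},{"delta_pos":[-0.3,0,0],"dr":[0,0,0],"fingers":1},{"delta_pos":[-0.3,0,0],"dr":[0,0,0],"fingers":1}])

```text
time: 60.85
tool_pos: [0.5863, -0.0434, 0.0626]
tool_rot: [3.137, -0.004, 1.527]
contact_force: [3.7, 10.8, 5.3]
opening: 0.016
grip_force: 25.0
```

>>> step_arm(increments=[{"delta_pos":[0.2,0,0],"dr":[0,0,0],"fingers":1},{"delta_pos":[0.2,0,0],"dr":[0,0,0],"fingers":1},{"delta_pos":[0.2,0,0],"dr":[0,0,0],"fingers":0},{"delta_pos":[0.2,0,0],"dr":[0,0,0],"fingers":0},{"delta_pos":[0.2,0,0],"dr":[0,0,0],"fingers":0}])

```text
time: 61.48
tool_pos: [0.5848, -0.0434, 0.0615]
tool_rot: [3.141, -0.001, 1.526]
contact_force: [-0.7, -0.5, -0.2]
opening: 0.0411
grip_force: 0.0
```

>>> step_arm(increments=[{"delta_pos":[0,0,-2],"dr":[0,0,0],"fingers":0},{"delta_pos":[0,0,-6],"dr":[0,0,0],"fingers":0},{"delta_pos":[0,0,-11],"dr":[0,0,0],"fingers":0},{"delta_pos":[0,0,-15],"dr":[0,0,0],"fingers":0},{"delta_pos":[0,0,-15],"dr":[0,0,0],"fingers":0}])

```text
time: 62.1
tool_pos: [0.5866, -0.0439, 0.2154]
tool_rot: [3.133, 0.0, 1.526]
contact_force: [0.4, 0.5, -0.9]
opening: 0.0458
grip_force: 0.0
```

```bash
python3 - <<'E'
from h import *
import json
from scipy.spatial.transform import Rotation as R
json.dump({'p':[.5863,-.0418,.2126],'r':R.from_euler('xyz',[180,0,87.4],degrees=True).as_rotvec().tolist()},open('cmd.json','w'))
print(robot.observe()['tool_pos'])
E
python3 plan.py "0.565 -0.20 0.22 87.4" "0.54 -0.355 0.22 87.4"
```

```text
[ 0.58655608 -0.04386027  0.21543634]
0.565 -0.20 0.22 87.4 -> [-15.9, -1.41, -0.74] [0.0, 0.0, 0.0]
0.54 -0.355 0.22 87.4 -> [-15.6, -1.79, 0.0] [0.0, 0.0, 0.0]
```

>>> step_arm(increments=[{"delta_pos":[-3,-0.3,-0.74],"dr":[0,0,0],"fingers":0},{"delta_pos":[-6.5,-0.6,-0.74],"dr":[0,0,0],"fingers":0},{"delta_pos":[-10,-0.9,-0.74],"dr":[0,0,0],"fingers":0},{"delta_pos":[-13.5,-1.2,-0.74],"dr":[0,0,0],"fingers":0},{"delta_pos":[-15.9,-1.41,-0.74],"dr":[0,0,0],"fingers":0}])

```text
time: 62.72
tool_pos: [0.5628, -0.203, 0.2173]
tool_rot: [-3.14, -0.002, 1.525]
contact_force: [-0.2, 0.4, -0.2]
opening: 0.0461
grip_force: 0.0
```

>>> step_arm(increments=[{"delta_pos":[-4,-0.4,0],"dr":[0,0,0],"fingers":0},{"delta_pos":[-8,-0.9,0],"dr":[0,0,0],"fingers":0},{"delta_pos":[-12,-1.3,0],"dr":[0,0,0],"fingers":0},{"delta_pos":[-15.6,-1.79,0],"dr":[0,0,0],"fingers":0},{"delta_pos":[-15.6,-1.79,0],"dr":[0,0,0],"fingers":0}])

```text
time: 63.35
tool_pos: [0.5375, -0.3589, 0.2166]
tool_rot: [-3.14, -0.003, 1.523]
contact_force: [0.1, -0.1, 0.0]
opening: 0.0461
grip_force: 0.0
```

>>> step_arm(increments=[{"delta_pos":[0,0,0],"dr":[0,0,0],"fingers":0},{"delta_pos":[0,0,0],"dr":[0,0,0],"fingers":0},{"delta_pos":[0,0,0],"dr":[0,0,0],"fingers":0},{"delta_pos":[0,0,0],"dr":[0,0,0],"fingers":0},{"delta_pos":[0,0,0],"dr":[0,0,0],"fingers":0}])

```text
time: 63.98
tool_pos: [0.5391, -0.3565, 0.2191]
tool_rot: [3.14, -0.001, 1.527]
contact_force: [0.3, -0.9, 0.1]
opening: 0.046
grip_force: 0.0
```

```bash
python3 - <<'E'
from h import *
import pickle
P=viewer.camera_params('wrist');pickle.dump(P,open('w10.pkl','wb'));print(robot.observe()['tool_pos'])
w=snap('wrist','w10');t=snap('top','t10')
a=cv2.resize(w[0:300,130:430],None,fx=2,fy=2,interpolation=cv2.INTER_CUBIC)
b=cv2.resize(t[215:275,225:295],None,fx=2.8,fy=2.8,interpolation=cv2.INTER_CUBIC)
o=np.zeros((600,800,3),np.uint8);o[:,:600]=a;o[:b.shape[0],604:604+b.shape[1]]=b;cv2.imwrite('pics/w10c.png',o[:,:,::-1])
for n,im,z,Q in(('top',t,.013,None),('wrist',w,.013,P)):
    h=cv2.cvtColor(im,cv2.COLOR_RGB2HSV).astype(int);m=((h[...,0]<7)|(h[...,0]>174))&(h[...,1]>150)&(h[...,2]>60)
    nn,l,s,c=cv2.connectedComponentsWithStats(m.astype(np.uint8))
    for i in range(1,nn):
        if s[i,4]>25: 
            r=cv2.minAreaRect(np.argwhere(l==i)[:,::-1].astype(np.float32));print(n,s[i],c[i].round(1),r[1:],onz(n,c[i],z,Q).round(4))
    y=(h[...,0]>18)&(h[...,0]<32)&(h[...,1]>130)&(h[...,2]>60)
    nn,l,s,c=cv2.connectedComponentsWithStats(y.astype(np.uint8))
    for i in range(1,nn):
        if s[i,4]>60: print(n,'yel',s[i],c[i].round(1))
E
```

```text
[ 0.53909254 -0.35648392  0.21909963]
top [238 234  12   6  61] [243.5 236.4] ((11.0, 5.0), 0.0) [ 0.4632 -0.0384  0.013 ]
top yel [ 284  332   79   82 4187] [327.9 377. ]
wrist [178 205   9   9  61] [182.  209.4] ((7.77817440032959, 7.77817440032959), 45.0) [ 0.4215 -0.3766  0.013 ]
wrist yel [   0   77   37  127 2192] [ 12.  153.8]
wrist yel [309 109  11  43 433] [313.7 129.6]
wrist yel [335 109  10  42 378] [339.5 129.7]
wrist yel [183 292   6  19  72] [185.8 302.7]
wrist yel [181 323   9  20 117] [185.2 333.1]
wrist yel [384 326   8  17  96] [387.7 334. ]
```

View pics/w10c.png

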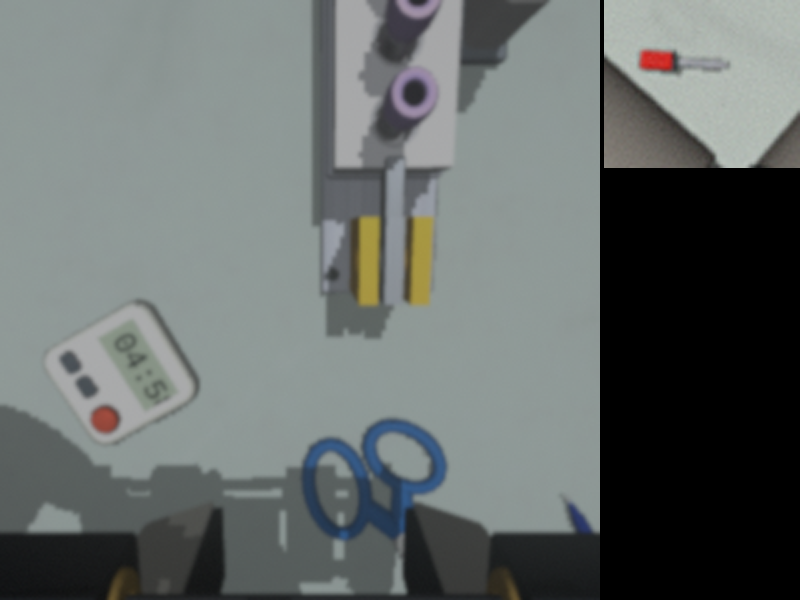

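The wrist view shows the lug fully between the yellow ears: ear rows 217–304, columns 357–380 and 409–433, with the lug's end level with them at row 303. In the top inset the pin has moved, with its grip at (657,61) and tip at (727,65).

```bash
python3 - <<'E'
from h import *
import pickle
P=pickle.load(open('w10.pkl','rb'))
f=lambda p:(130+(p[0]+.5)/2-.5,(p[1]+.5)/2-.5)
for c in((357,380),(409,433)):
    print('ear y,x',[onz('wrist',f((x,r)),.085,P)[:2].round(4) for x in c for r in(217,304)])
print('mid',onz('wrist',f((395,260.5)),.085,P), 'lug end',onz('wrist',f((394,303)),.083,P))
g=lambda p:(225+(p[0]-604+.5)/2.8-.5,215+(p[1]+.5)/2.8-.5)
a=onz('top',g((657,61)),.016);b=onz('top',g((727,65)),.005);c=onz('top',g((677,62)),.01);print(a,b,c,np.linalg.norm((b-a)[:2]),np.degrees(np.arctan2(*(b-a)[[1,0]])))
print('tube1,2 caps',onz('wrist',f((414,93)),.12,P),)
import json
from scipy.spatial.transform import Rotation as R
print(robot.observe()['tool_rot'])
E
python3 plan.py "0.50 -0.22 0.25 82" "0.43 -0.09 0.25 82"
```

```text
ear y,x [array([ 0.5604, -0.2757]), array([ 0.5596, -0.311 ]), array([ 0.5699, -0.2761]), array([ 0.5694, -0.3115])]
ear y,x [array([ 0.5818, -0.2767]), array([ 0.5817, -0.312 ]), array([ 0.5916, -0.2771]), array([ 0.5919, -0.3125])]
mid [ 0.57589236 -0.29375861  0.085     ] lug end [ 0.57555455 -0.31154648  0.083     ]
[ 0.46265828 -0.0389231   0.016     ] [ 0.46116258 -0.11182694  0.005     ] [ 0.46265502 -0.05955428  0.01      ] 0.0729191739521793 -91.17532185660232
tube1,2 caps [ 0.57876572 -0.23649574  0.12      ]
[ 3.14017216e+00 -1.02062513e-03  1.52635797e+00]
0.50 -0.22 0.25 82 -> [13.31, -4.61, -3.0] [0.0, 0.0, 5.4]
0.43 -0.09 0.25 82 -> [11.9, -8.74, -0.0] [0.0, 0.0, 0.0]
```

```bash
python3 - <<'E'
import json
from scipy.spatial.transform import Rotation as R
json.dump({'p':[.5391,-.3562,.2193],'r':R.from_euler('xyz',[180,0,87.45],degrees=True).as_rotvec().tolist()},open('cmd.json','w'))
E
python3 plan.py "0.463 -0.11 0.18 88.8"
```

```text
0.463 -0.11 0.18 88.8 -> [24.26, -8.7, 3.93] [0.0, 0.0, -1.4]
```

>>> step_arm(increments=[{"delta_pos":[4,-1.5,0],"dr":[0,0,-1],"fingers":0},{"delta_pos":[9.5,-3.4,0],"dr":[0,0,-1.4],"fingers":0},{"delta_pos":[15,-5.4,1],"dr":[0,0,-1.4],"fingers":0},{"delta_pos":[20.5,-7.4,3],"dr":[0,0,-1.4],"fingers":0},{"delta_pos":[24.26,-8.7,3.93],"dr":[0,0,-1.4],"fingers":0}])

```text
time: 64.7
tool_pos: [0.4615, -0.1081, 0.1792]
tool_rot: [3.141, -0.002, 1.551]
contact_force: [1.1, -0.3, -0.4]
opening: 0.0459
grip_force: 0.0
```

>>> step_arm(increments=[{"delta_pos":[0,0,0],"dr":[0,0,0],"fingers":0},{"delta_pos":[0,0,0],"dr":[0,0,0],"fingers":0},{"delta_pos":[0,0,0],"dr":[0,0,0],"fingers":0},{"delta_pos":[0,0,0],"dr":[0,0,0],"fingers":0},{"delta_pos":[0,0,0],"dr":[0,0,0],"fingers":0}])

```text
time: 65.32
tool_pos: [0.463, -0.111, 0.1798]
tool_rot: [3.14, -0.001, 1.55]
contact_force: [-0.7, -1.7, 0.6]
opening: 0.0463
grip_force: 0.0
```

```bash
cat > pin.py <<'E'
from h import *
P=viewer.camera_params('wrist');print(robot.observe()['tool_pos'],np.degrees(robot.observe()['tool_rot']))
w=snap('wrist','w11')
h=cv2.cvtColor(w,cv2.COLOR_RGB2HSV).astype(int);m=((h[...,0]<7)|(h[...,0]>174))&(h[...,1]>130)&(h[...,2]>50)
nn,l,s,c=cv2.connectedComponentsWithStats(m.astype(np.uint8))
for i in range(1,nn):
    if s[i,4]>60:
        q=np.argwhere(l==i)[:,::-1].astype(np.float32)
        W=np.array([onz('wrist',p,.016,P)[:2] for p in q])
        r=cv2.minAreaRect((W*1000).astype(np.float32));print(s[i],'centroid',W.mean(0).round(4),'rect mm',r)
E
python3 pin.py
```

```text
[ 0.46302966 -0.11099295  0.17976737] [ 1.79921834e+02 -5.98522209e-02  8.87944006e+01]
[278  98  20  37 703] centroid [ 0.465  -0.0357] rect mm ((465.348388671875, -35.957733154296875), (31.534439086914062, 17.289928436279297), 88.41532135009766)
```

```bash
python3 - <<'E'
import json
from scipy.spatial.transform import Rotation as R
json.dump({'p':[.463,-.111,.1798],'r':R.from_euler('xyz',[180,0,88.8],degrees=True).as_rotvec().tolist()},open('cmd.json','w'))
E
python3 plan.py "0.464 -0.036 0.06 88.5" "0.464 -0.036 0.004 88.5"
```

```text
0.464 -0.036 0.06 88.5 -> [7.5, -0.06, 11.98] [0.0, 0.0, 0.3]
0.464 -0.036 0.004 88.5 -> [0.0, 0.0, 5.6] [0.0, 0.0, -0.0]
```

>>> step_arm(increments=[{"delta_pos":[2,0,2],"dr":[0,0,0.3],"fingers":0},{"delta_pos":[4.5,0,5],"dr":[0,0,0.3],"fingers":0},{"delta_pos":[7,0,8.5],"dr":[0,0,0.3],"fingers":0},{"delta_pos":[7.5,-0.06,11.5],"dr":[0,0,0.3],"fingers":0},{"delta_pos":[7.5,-0.06,11.98],"dr":[0,0,0.3],"fingers":0}])

```text
time: 66.0
tool_pos: [0.4628, -0.0348, 0.0586]
tool_rot: [-3.139, -0.002, 1.546]
contact_force: [0.8, 0.6, 0.7]
opening: 0.046
grip_force: 0.0
```

>>> step_arm(increments=[{"delta_pos":[0,0,1.5],"dr":[0,0,0],"fingers":0},{"delta_pos":[0,0,3.2],"dr":[0,0,0],"fingers":0},{"delta_pos":[0,0,4.6],"dr":[0,0,0],"fingers":0},{"delta_pos":[0,0,5.3],"dr":[0,0,0],"fingers":0},{"delta_pos":[0,0,5.6],"dr":[0,0,0],"fingers":0}])

```text
time: 66.62
tool_pos: [0.4643, -0.0355, 0.0041]
tool_rot: [3.14, -0.001, 1.545]
contact_force: [0.1, 0.3, 0.1]
opening: 0.0459
grip_force: 0.0
```

>>> step_arm(increments=[{"delta_pos":[0,0,0],"dr":[0,0,0],"fingers":1},{"delta_pos":[0,0,0],"dr":[0,0,0],"fingers":1},{"delta_pos":[0,0,0],"dr":[0,0,0],"fingers":1},{"delta_pos":[0,0,0],"dr":[0,0,0],"fingers":1},{"delta_pos":[0,0,0],"dr":[0,0,0],"fingers":1}], newtons=40)

```text
time: 67.25
tool_pos: [0.4644, -0.0353, 0.0044]
tool_rot: [3.14, -0.001, 1.545]
contact_force: [0.0, 0.2, 3.0]
opening: 0.0196
grip_force: 40.0
```

>>> step_arm(increments=[{"delta_pos":[0,0,0],"dr":[0,0,0],"fingers":1},{"delta_pos":[0,0,-1],"dr":[0,0,0],"fingers":1},{"delta_pos":[0,0,-3],"dr":[0,0,0],"fingers":1},{"delta_pos":[0,0,-5.5],"dr":[0,0,0],"fingers":1},{"delta_pos":[0,0,-7],"dr":[0,0,0],"fingers":1}])

```text
time: 67.88
tool_pos: [0.4642, -0.0354, 0.0755]
tool_rot: [3.139, -0.001, 1.545]
contact_force: [-0.5, -0.1, -0.5]
opening: 0.0197
grip_force: 40.0
```

```bash
python3 - <<'E'
import json
from scipy.spatial.transform import Rotation as R
json.dump({'p':[.4642,-.0355,.0742],'r':R.from_euler('xyz',[180,0,88.5],degrees=True).as_rotvec().tolist()},open('cmd.json','w'))
E
python3 plan.py "0.44 -0.13 0.16 133" "0.445 -0.23 0.16 177.65" "0.473 -0.2902 0.12 177.65" "0.473 -0.2902 0.0644 177.65" "0.473 -0.2902 0.0644 177.65"
```

```text
0.44 -0.13 0.16 133 -> [-9.51, -2.17, -8.58] [0.0, 0.0, -44.5]
0.445 -0.23 0.16 177.65 -> [-7.65, -6.46, 0.0] [-0.0, 0.0, -44.7]
0.473 -0.2902 0.12 177.65 -> [-3.04, -5.9, 4.0] [-0.0, 0.0, 0.0]
0.473 -0.2902 0.0644 177.65 -> [-0.0, -0.0, 5.56] [-0.0, 0.0, 0.0]
0.473 -0.2902 0.0644 177.65 -> [-0.0, -0.0, 0.0] [-0.0, 0.0, 0.0]
```

>>> step_arm(increments=[{"delta_pos":[-1.9,-0.4,-3],"dr":[0,0,-8.5],"fingers":1},{"delta_pos":[-3.8,-0.9,-6],"dr":[0,0,-17.5],"fingers":1},{"delta_pos":[-5.7,-1.3,-8],"dr":[0,0,-26.5],"fingers":1},{"delta_pos":[-7.6,-1.7,-8.58],"dr":[0,0,-35.5],"fingers":1},{"delta_pos":[-9.51,-2.17,-8.58],"dr":[0,0,-44.5],"fingers":1}])

```text
time: 68.5
tool_pos: [0.4396, -0.1306, 0.1607]
tool_rot: [3.139, 0.001, 2.327]
contact_force: [1.0, -0.7, -1.3]
opening: 0.0197
grip_force: 40.0
```

>>> step_arm(increments=[{"delta_pos":[-1.5,-1.3,0],"dr":[0,0,-9],"fingers":1},{"delta_pos":[-3,-2.6,0],"dr":[0,0,-18],"fingers":1},{"delta_pos":[-4.6,-3.9,0],"dr":[0,0,-27],"fingers":1},{"delta_pos":[-6.2,-5.2,0],"dr":[0,0,-36],"fingers":1},{"delta_pos":[-7.65,-6.46,0],"dr":[0,0,-44.7],"fingers":1}])

```text
time: 69.12
tool_pos: [0.4445, -0.2305, 0.1599]
tool_rot: [3.14, 0.001, 3.107]
contact_force: [-0.4, -0.4, -1.4]
opening: 0.0197
grip_force: 40.0
```

>>> step_arm(increments=[{"delta_pos":[-0.5,-1.2,1],"dr":[0,0,0],"fingers":1},{"delta_pos":[-1.5,-3,2],"dr":[0,0,0],"fingers":1},{"delta_pos":[-2.5,-5,3.5],"dr":[0,0,0],"fingers":1},{"delta_pos":[-3.04,-5.9,4],"dr":[0,0,0],"fingers":1},{"delta_pos":[-3.04,-5.9,4],"dr":[0,0,0],"fingers":1}])

```text
time: 69.75
tool_pos: [0.4727, -0.2899, 0.119]
tool_rot: [3.139, 0.0, 3.1]
contact_force: [-0.1, 0.1, -0.6]
opening: 0.0197
grip_force: 40.0
```

>>> step_arm(increments=[{"delta_pos":[0,0,1.5],"dr":[0,0,0],"fingers":1},{"delta_pos":[0,0,3.5],"dr":[0,0,0],"fingers":1},{"delta_pos":[0,0,5],"dr":[0,0,0],"fingers":1},{"delta_pos":[0,0,5.56],"dr":[0,0,0],"fingers":1},{"delta_pos":[0,0,5.56],"dr":[0,0,0],"fingers":1}])

```text
time: 70.38
tool_pos: [0.4729, -0.2898, 0.0638]
tool_rot: [3.14, 0.001, 3.102]
contact_force: [-0.1, 0.1, -1.1]
opening: 0.0195
grip_force: 40.0
```

>>> step_arm(increments=[{"delta_pos":[0,0,0],"dr":[0,0,0],"fingers":1},{"delta_pos":[0,0,0],"dr":[0,0,0],"fingers":1},{"delta_pos":[0,0,0],"dr":[0,0,0],"fingers":1},{"delta_pos":[0,0,0],"dr":[0,0,0],"fingers":1},{"delta_pos":[0,0,0],"dr":[0,0,0],"fingers":1}])

```text
time: 71.0
tool_pos: [0.473, -0.29, 0.0641]
tool_rot: [3.141, 0.001, 3.102]
contact_force: [-0.9, -0.5, -1.3]
opening: 0.0193
grip_force: 40.0
```

```bash
python3 - <<'E'
from h import *
r=robot.observe();print(r['tool_pos'],np.degrees(r['tool_rot']))
s=snap('side','s12');
h=cv2.cvtColor(s,cv2.COLOR_RGB2HSV).astype(int);m=((h[...,0]<7)|(h[...,0]>174))&(h[...,1]>150)&(h[...,2]>60)
print(cv2.connectedComponentsWithStats(m.astype(np.uint8))[2:])
t=np.array(r['tool_pos']);print('pred grip',proj('side',t+[.0016,0,.004]),'tip',proj('side',t+[.0776,-.003,.0006]),'yoke',proj('side',[.5609,-.294,.065]))
E
```

```text
[ 0.47296321 -0.2900293   0.06408077] [1.79939783e+02 8.03607272e-02 1.77743029e+02]
(array([[     0,      0,    560,    420, 235146],
       [   303,    194,      3,      6,     12],
       [   322,    198,      2,      3,      5],
       [     0,    277,     17,     18,     37]], dtype=int32), array([[279.54074065, 209.48910889],
       [304.33333333, 196.5       ],
       [322.6       , 199.2       ],
       [  6.7027027 , 284.32432432]]))
pred grip [300.74438546 195.99900319] tip [278.98278317 192.48339903] yoke [276.15121039 191.72924852]
```

>>> step_arm(increments=[{"delta_pos":[-0.3,0,0],"dr":[0,0,0],"fingers":1},{"delta_pos":[-0.6,0,0],"dr":[0,0,0],"fingers":1},{"delta_pos":[-0.9,0,0],"dr":[0,0,0],"fingers":1},{"delta_pos":[-1.2,0,0],"dr":[0,0,0],"fingers":1},{"delta_pos":[-1.2,0,0],"dr":[0,0,0],"fingers":1}])

```text
time: 71.68
tool_pos: [0.4852, -0.2905, 0.064]
tool_rot: [3.141, 0.001, 3.102]
contact_force: [0.3, 0.6, -1.2]
opening: 0.0198
grip_force: 40.0
```

>>> step_arm(increments=[{"delta_pos":[-0.2,0,0],"dr":[0,0,0],"fingers":1},{"delta_pos":[-0.4,0,0],"dr":[0,0,0],"fingers":1},{"delta_pos":[-0.6,0,0],"dr":[0,0,0],"fingers":1},{"delta_pos":[-0.8,0,0],"dr":[0,0,0],"fingers":1},{"delta_pos":[-0.8,0,0],"dr":[0,0,0],"fingers":1}])

```text
time: 72.3
tool_pos: [0.4931, -0.2908, 0.0641]
tool_rot: [3.141, 0.001, 3.102]
contact_force: [-0.4, 0.7, -1.0]
opening: 0.0197
grip_force: 40.0
```

>>> step_arm(increments=[{"delta_pos":[-0.3,0,0],"dr":[0,0,0],"fingers":1},{"delta_pos":[-0.6,0,0],"dr":[0,0,0],"fingers":1},{"delta_pos":[-0.9,0,0],"dr":[0,0,0],"fingers":1},{"delta_pos":[-1.2,0,0],"dr":[0,0,0],"fingers":1},{"delta_pos":[-1.2,0,0],"dr":[0,0,0],"fingers":1}])

```text
time: 72.92
tool_pos: [0.5052, -0.2913, 0.064]
tool_rot: [3.141, 0.001, 3.102]
contact_force: [-0.4, 0.1, -1.4]
opening: 0.0198
grip_force: 40.0
```

>>> step_arm(increments=[{"delta_pos":[-0.3,0,0],"dr":[0,0,0],"fingers":1},{"delta_pos":[-0.6,0,0],"dr":[0,0,0],"fingers":1},{"delta_pos":[-0.9,0,0],"dr":[0,0,0],"fingers":1},{"delta_pos":[-1.2,0,0],"dr":[0,0,0],"fingers":1},{"delta_pos":[-1.2,0,0],"dr":[0,0,0],"fingers":1}])

```text
time: 73.55
tool_pos: [0.5172, -0.2917, 0.0641]
tool_rot: [3.141, 0.002, 3.102]
contact_force: [-0.4, 0.4, -1.1]
opening: 0.0195
grip_force: 40.0
```

>>> step_arm(increments=[{"delta_pos":[-0.4,0,0],"dr":[0,0,0],"fingers":1},{"delta_pos":[-0.8,0,0],"dr":[0,0,0],"fingers":1},{"delta_pos":[-1.2,0,0],"dr":[0,0,0],"fingers":1},{"delta_pos":[-1.6,0,0],"dr":[0,0,0],"fingers":1},{"delta_pos":[-1.6,0,0],"dr":[0,0,0],"fingers":1}])

```text
time: 74.18
tool_pos: [0.5332, -0.2923, 0.0641]
tool_rot: [3.141, 0.001, 3.103]
contact_force: [0.1, -0.3, -0.6]
opening: 0.0196
grip_force: 40.0
```

>>> step_arm(increments=[{"delta_pos":[-0.1,0,0],"dr":[0,0,0],"fingers":1},{"delta_pos":[-0.2,0,0],"dr":[0,0,0],"fingers":1},{"delta_pos":[-0.3,0,0],"dr":[0,0,0],"fingers":1},{"delta_pos":[-0.4,0,0],"dr":[0,0,0],"fingers":1},{"delta_pos":[-0.4,0,0],"dr":[0,0,0],"fingers":1}])

```text
time: 74.8
tool_pos: [0.537, -0.2925, 0.0641]
tool_rot: [3.141, 0.001, 3.102]
contact_force: [-0.1, 0.7, -1.5]
opening: 0.0197
grip_force: 40.0
```

>>> step_arm(increments=[{"delta_pos":[-0.1,0,0],"dr":[0,0,0],"fingers":1},{"delta_pos":[-0.2,0,0],"dr":[0,0,0],"fingers":1},{"delta_pos":[-0.3,0,0],"dr":[0,0,0],"fingers":1},{"delta_pos":[-0.3,0,0],"dr":[0,0,0],"fingers":1},{"delta_pos":[-0.3,0,0],"dr":[0,0,0],"fingers":1}])

```text
time: 75.42
tool_pos: [0.539, -0.2925, 0.064]
tool_rot: [3.14, -0.001, 3.102]
contact_force: [-4.7, -0.2, 1.7]
opening: 0.0195
grip_force: 40.0
```

>>> step_arm(increments=[{"delta_pos":[-0.1,0,0],"dr":[0,0,0],"fingers":1},{"delta_pos":[-0.2,0,0],"dr":[0,0,0],"fingers":1},{"delta_pos":[-0.3,0,0],"dr":[0,0,0],"fingers":1},{"delta_pos":[-0.3,0,0],"dr":[0,0,0],"fingers":1},{"delta_pos":[-0.3,0,0],"dr":[0,0,0],"fingers":1}])

```text
time: 76.05
tool_pos: [0.5391, -0.2925, 0.0638]
tool_rot: [3.139, -0.007, 3.102]
contact_force: [-15.9, 0.2, 7.0]
opening: 0.0194
grip_force: 40.0
```

>>> step_arm(increments=[{"delta_pos":[0.2,0,0],"dr":[0,0,0],"fingers":1},{"delta_pos":[0.25,0,0],"dr":[0,0,0],"fingers":1},{"delta_pos":[0.25,0,0],"dr":[0,0,0],"fingers":0.2},{"delta_pos":[0.25,0,0],"dr":[0,0,0],"fingers":0.2},{"delta_pos":[0.25,0,0],"dr":[0,0,0],"fingers":0.2}])

```text
time: 76.68
tool_pos: [0.5408, -0.2927, 0.0643]
tool_rot: [3.141, 0.002, 3.102]
contact_force: [0.3, 0.6, -0.6]
opening: 0.0362
grip_force: 0.0
```

>>> step_arm(increments=[{"delta_pos":[0,0,0],"dr":[0,0,0],"fingers":0.2},{"delta_pos":[0,0,-1.5],"dr":[0,0,0],"fingers":0.2},{"delta_pos":[0,0,-5],"dr":[0,0,0],"fingers":0.2},{"delta_pos":[0,0,-9],"dr":[0,0,0],"fingers":0.2},{"delta_pos":[0,0,-13],"dr":[0,0,0],"fingers":0.2}])

```text
time: 77.3
tool_pos: [0.5403, -0.2928, 0.1966]
tool_rot: [3.141, 0.002, 3.102]
contact_force: [-1.1, -0.3, -0.3]
opening: 0.0369
grip_force: 0.0
```

>>> step_arm(increments=[{"delta_pos":[3,-2,0],"dr":[0,0,0],"fingers":0.2},{"delta_pos":[6,-4,0],"dr":[0,0,0],"fingers":0.2},{"delta_pos":[9,-6,0],"dr":[0,0,0],"fingers":0.2},{"delta_pos":[11,-8,0],"dr":[0,0,0],"fingers":0.2},{"delta_pos":[11,-8,0],"dr":[0,0,0],"fingers":0.2}])

```text
time: 77.92
tool_pos: [0.4262, -0.3697, 0.1951]
tool_rot: [-3.141, 0.002, 3.099]
contact_force: [0.1, 0.5, 0.4]
opening: 0.0369
grip_force: 0.0
```

```bash
python3 - <<'E'
from h import *
r=robot.observe();print(r['time'],r['tool_pos'])
w=snap('wrist','w13');s=snap('side','s13');t=snap('top','t13')
a=cv2.resize(s[170:270,210:340],None,fx=3,fy=3,interpolation=cv2.INTER_CUBIC)
b=cv2.resize(t[165:230,190:355],None,fx=2.4,fy=2.4,interpolation=cv2.INTER_CUBIC)
o=np.zeros((600,800,3),np.uint8);o[:300,:390]=a;o[:b.shape[0],400:400+b.shape[1]]=b;c=cv2.resize(w,(395,296));o[302:302+296,400:795]=c
cv2.imwrite('pics/f.png',o[:,:,::-1])
E
```

```text
77.925 [ 0.42617348 -0.36970399  0.19514885]
```

View pics/f.png

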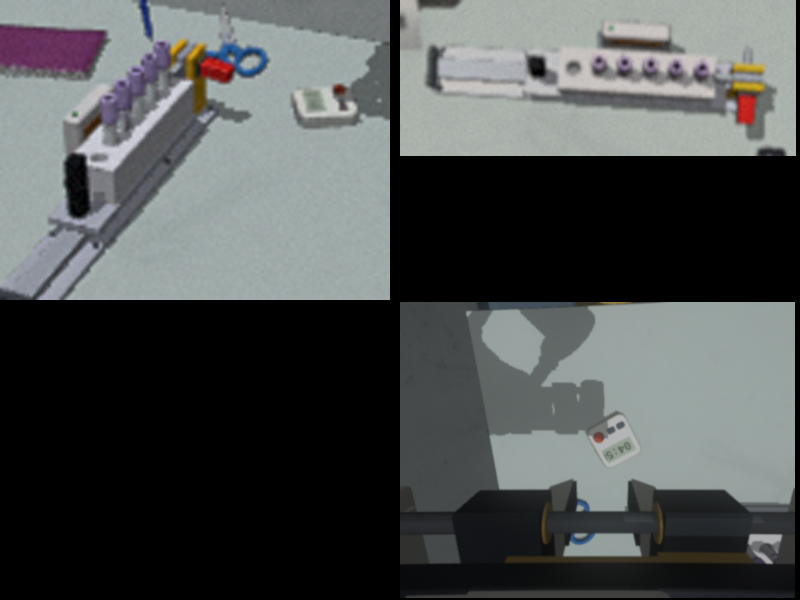

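The pin passes through both ears, with its tip out on the far side at (747,55) and its collar against the ear. All five tubes are seated, and the timer and scissors look untouched. I'm handing in.

```bash
python3 -c "
from cell import robot
print(robot.hand_in())"
```

```text
the job is handed in; nothing more can be done
None
```

The job is done and handed in: all five tubes are seated in the carrier, the carrier is home at the reading station, and the pin is through both ears and the lug with its collar against the ear.

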